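# Pack the battery call-out tote

## Task

Get the grey tote ready for a battery call-out: lift it empty by its orange handle off the metal riser and set it down in the middle of the green mat, square with it, then load it: every charged blue pack upright in a slot of its own, right down to the slot floor, the spray can upright in the orange-rimmed well, down to its floor, and all the rolls of tape lying flat on the steel dish in one neat stack centred on it. Switch the charging dock off at its red toggle before any pack leaves it; never tip a pack or the can over, and leave the meter, the cup of screwdrivers and the water bottle where they stand.

Things in the scene. Friction and masses are not known exactly. Their poses are not given: they have to be found in the camera images.
- tote: Grey carrying tray 280 x 250 x 50 mm with a fixed orange handle, about 0.8 kg empty. Origin: centre of its underside; x along its length, z up. -y side: black insert, 200 x 90 mm, top at 60 mm, with three slots. +y side: flat deck at 50 mm with an orange-rimmed well for the can (at -x) and a round steel dish for the tape (at +x). Under the handle an 8 mm partition, top at 80 mm.
- tote_handle (a point): Middle of the tote's handle: a straight bar along the tote's x, 22 mm wide (along the tote's y), 20 mm high, its centre 108 mm above the tote's underside; end posts 125 mm either side of this point. Pinch the bar across its width from above.
- slot0 (a point): Centre of the floor of the tote's slot at -x, 8 mm above the tote's underside, at x = -56, y = -70 mm of the tote. The slot is 28 mm along the tote's x by 76 mm along the tote's y and 52 mm deep. Slots are 56 mm apart along x.
- slot1 (a point): The same for the middle slot.
- slot2 (a point): The same for the slot at +x.
- can_well (a point): Centre of the floor of the tote's can well, 8 mm above the tote's underside, at x = -78, y = 78 mm of the tote; a round bore 58 mm in diameter, 42 mm deep, with a thin orange rim around its mouth.
- dish (a point): Centre of the top of the flat round dark steel dish on the tote's deck, at x = 50, y = 80 mm of the tote: diameter 80 mm, 4 mm thick, its top 54 mm above the tote's underside, no rim. The rolls of tape are stacked on it in any order, either face up.
- mat: Flat green mat fixed on the bench, 330 (x) x 280 (y) x 3 mm; origin at the centre of its underside. Here the tote goes, its length along the mat's x (either way round).
- riser: Low aluminium stand fixed on the bench, top plate 250 x 190 mm, 70 mm high; origin at the centre of its foot. The tote starts on it.
- dock: Charging dock fixed on the bench, 260 mm long (along its x, from -136 to +124 mm) x 100 mm x 50 mm high; origin on its underside. Its three bays at x = -27, +29 and +85 mm are 35 mm deep with their floor 15 mm above the bench, each 26 mm along x by 74 mm along y. The control box with the switch is at its -x end.
- switch (a joint): Angle of the dock's toggle switch, rad: near 0 = on (leaning to the dock's +y side), 1.0 = off (leaning to the dock's -y side). It stays where it is left and moves at about 1.2 N at its tip; off means past 0.8.
- switch_tip (a point): Centre of the red ball (26 mm diameter) at the tip of the toggle, 50 mm from its pivot, which lies 52 mm above the bench at x = -101 mm, y = 0 of the dock. Push the ball towards the dock's -y to switch off.
- pack0: Blue battery pack standing in the dock, 20 (x) x 68 (y) x 112 mm (z, upright), about 0.3 kg, with a yellow plug 10 mm high on its top (16 mm long, at y = +12 mm). Origin: centre of its foot. Grip it across its 20 mm thickness near the top. It may be absent.
- pack1: Blue battery pack standing in the dock, 20 (x) x 68 (y) x 112 mm (z, upright), about 0.3 kg, with a yellow plug 10 mm high on its top (16 mm long, at y = +12 mm). Origin: centre of its foot. Grip it across its 20 mm thickness near the top. It may be absent.
- pack2: Blue battery pack standing in the dock, 20 (x) x 68 (y) x 112 mm (z, upright), about 0.3 kg, with a yellow plug 10 mm high on its top (16 mm long, at y = +12 mm). Origin: centre of its foot. Grip it across its 20 mm thickness near the top. It may be absent.
- tape0: Roll of red insulating tape lying flat, a ring 66 mm in diameter with a 32 mm bore, 20 mm high, about 90 g. Origin: the centre of the roll (10 mm above what it lies on), z along its axis; both faces are alike. It may be absent.
- tape1: Roll of yellow insulating tape lying flat, a ring 66 mm in diameter with a 32 mm bore, 20 mm high, about 90 g. Origin: the centre of the roll (10 mm above what it lies on), z along its axis; both faces are alike. It may be absent.
- tape2: Roll of white insulating tape lying flat, a ring 66 mm in diameter with a 32 mm bore, 20 mm high, about 90 g. Origin: the centre of the roll (10 mm above what it lies on), z along its axis; both faces are alike. It may be absent.
- can: Aerosol can standing on the bench: blue and white body 50 mm in diameter and 118 mm high, red cap 39 mm in diameter up to 150 mm; about 0.2 kg. Origin: centre of its foot.
- meter: Yellow multimeter lying on the bench, 130 x 66 x 33 mm with a dial on top up to 39 mm, origin under its centre. Leave it alone.
- cup: Brown cup with screwdrivers, 80 mm wide, 190 mm high with its tools, origin under its centre. Leave it alone.
- water: Clear water bottle with a red cap, 64 mm wide, 200 mm high, origin under its centre. Leave it alone.

How it is judged:
On the way:
1. the tote stands empty in the middle of the mat, square with it, let go (horizontal distance between tote and mat below 0.035 m and angle between the x axis of tote and the x axis of mat, either way round below 0.25 rad and height (world z) of tote below 0.008 m and angle between tote's own z axis and vertical below 0.05 rad and linear speed of tote below 0.02 m/s and contact force between the fingers and tote below 0.5 N and horizontal distance between each of pack0, pack1, pack2, tape0, tape1, tape2, can and tote above 0.13 m), for 0.2 s.
At the end, for the whole second after the job is handed in: Switch past 0.8 rad; tote on the mat within 35 mm and 0.25 rad of centred; each pack in a slot and the can in the well, within 12 mm of centre, 8 mm of the floor, leaning under 0.2 rad; all tape rolls flat (0.1 rad) in one stack, each within 12 mm of the dish axis; all at rest (value of joint switch above 0.8 rad and horizontal distance between tote and mat below 0.035 m and angle between the x axis of tote and the x axis of mat, either way round below 0.25 rad and height (world z) of tote below 0.008 m and angle between tote's own z axis and vertical below 0.05 rad and linear speed of each of tote, pack0, pack1, pack2, can, tape0, tape1, tape2 below 0.02 m/s and ((horizontal distance between pack0 and slot0 below 0.012 m and z of pack0 in the frame of tote below 0.016 m) or (horizontal distance between pack0 and slot1 below 0.012 m and z of pack0 in the frame of tote below 0.016 m) or (horizontal distance between pack0 and slot2 below 0.012 m and z of pack0 in the frame of tote below 0.016 m)) and angle between each of pack0, pack1, pack2, can's own z axis and vertical below 0.2 rad and ((horizontal distance between pack1 and slot0 below 0.012 m and z of pack1 in the frame of tote below 0.016 m) or (horizontal distance between pack1 and slot1 below 0.012 m and z of pack1 in the frame of tote below 0.016 m) or (horizontal distance between pack1 and slot2 below 0.012 m and z of pack1 in the frame of tote below 0.016 m)) and ((horizontal distance between pack2 and slot0 below 0.012 m and z of pack2 in the frame of tote below 0.016 m) or (horizontal distance between pack2 and slot1 below 0.012 m and z of pack2 in the frame of tote below 0.016 m) or (horizontal distance between pack2 and slot2 below 0.012 m and z of pack2 in the frame of tote below 0.016 m)) and horizontal distance between can and can_well below 0.012 m and z of can in the frame of tote below 0.016 m and horizontal distance between each of tape0, tape1, tape2 and dish below 0.012 m and z of each of tape0, tape1, tape2 in the frame of tote below 0.112 m and angle between the z axis of each of tape0, tape1, tape2 and the z axis of tote, either way round below 0.1 rad); the robot touches nothing.
It fails at once if a pack has left the dock while the dock is still switched on (value of joint switch below 0.6 rad and z of any of pack0, pack1, pack2 in the frame of dock above 0.04 m).
It fails at once if a pack or the can was tipped over (angle between any of pack0, pack1, pack2, can's own z axis and vertical above 0.9 rad).
It fails at once if the meter, the cup or the water bottle was moved (distance of any of meter, cup, water from where it was at the start of the episode above 0.03 m).
Of pack0, pack1, pack2 only 2 to 3 are there at a start; the rules pass over those that are not, and their reading is None.
Of tape0, tape1, tape2 only 2 to 3 are there at a start; the rules pass over those that are not, and their reading is None.
At some moment in a run one of tape0, tape1, tape2 may be knocked a few centimetres aside while the robot is not near it.
It also fails if it takes over 210 s, if anything falls off the work surface, if the arm or the gripper's body presses on something with over 40 N, if the wrist force passes 120 N, or if a joint passes its speed limit or range.

## Robot

A 6-joint arm with a two-finger parallel gripper is mounted at the origin on the work surface. World frame = base frame: x ahead of the robot, y to its left, z up, the work surface at z = 0. Lengths are in m, angles in rad, forces in N, time in s.
With the tool pointing down it reaches from about 0.425 to 0.925 m from the base axis. Payload 12.5 kg.
Tool frame: the origin (TCP) lies at the very end of the fingers, on their centre line; the grasp point (between the pads) lies 19 mm behind it; z points along the fingers, y is the line along which they close (so a half turn about z gives the same grasp; the last joint's range is limited). The gripper opens to 85 mm and grips with 20 to 120 N. Pads are 22 mm wide; open, the fingers measure 114 mm over their backs; the gripper's body (76 mm by 85 mm) begins 54 mm behind the grasp point. The pads swing forward as they close: fully open they stand 13 mm farther back than shut.
Start: joints at [-1.398, 0.491, 1.559, -0, 1.092, -0.106], TCP at [0.172, -0.601, 0.194] pointing down, gripper open.
Joint ranges: [-3.1, 3.1], [-0.84, 2.19], [0.05, 2.79], [-1.13, 4.28], [0.06, 2.93], [-2.69, 2.69]. Speed limits (rad/s): [2.22, 2.22, 2.79, 3.14, 3.14, 3.14].

## Interface

Orientations are given as a rotation vector (axis times angle).
In Python, from cell import bot gives the robot as it stands.
- The arm moves only by the tool jog_arm, never from a script. Its argument "moves" is a list of rows, each a list of 6 numbers: the shift along the tool's x, y, z in mm, then the turn, a rotation vector about the tool's x, y, z in rad. A call has 1 to 10 rows; each row is the pose to reach, as a shift and turn from the pose commanded when the call began, along the tool's axes at that moment; what a row does not reach only later rows make up. A row lasts 1/10 s, in which the tool goes at most 50 mm and 8.59 degrees, less where a joint would pass 70% of its speed; a pose out of reach is approached as far as the arm can. A call with a gripper value outside its range is refused whole. "fingers" is the finger opening in mm, from 0 to 85.4, set as the call begins (left out, the last holds). The fingers move at their own pace and stop on an object; "squeeze" is the grip in N (left out, the last holds). Time passes only in rows, so rows that repeat a pose let the fingers close. It gives the time, the measured TCP pose, the force, the opening and the grip force at its end, in the units of the state.
- bot.state(): the state, without advancing time (a new reading comes with each control period).
- bot.camera(name): name is "scene" or "top" or "wrist"; returns a dict with "frame" (480x640x3 uint8, red, green, blue), "fx", "fy", "cx", "cy" (pixels), "k1" (the pictures are not rectified: a ray, as slopes to the right and down, at radius r is drawn at 1 + k1 r^2 times it, then the intrinsics apply), "rvec" (rotation vector, rad) and "tvec" (3), from world to camera coordinates, as OpenCV has them. Camera axes: x right, y down, z forward; pixel columns grow to the right and rows downward; lengths in m; the calibration is good to about 2 mm. A picture is of the moment at which its call begins. There is no depth.
- bot.hand_in(): hands the job in; it is judged then, once.
The state is a dict: "t": time; "joint_positions": joint angles; "qvel": joint speeds; "joint_torque": joint torques, N m; "tool_pos": TCP position; "orientation": TCP orientation; "contact_force": force on the tool from outside, world axes, zero at the start; "moment": the same for the moment, N m; "opening": finger opening in m; "grip_force": force on a finger pad.
Only numpy, scipy, OpenCV 4.12 (cv2) and the standard library are available. Lean on these libraries where they do the work, as an engineer would, in place of code of your own. Each camera call takes 0.05 s, during which the arm holds its last target. There are 200 camera calls.

## Working session

There is one attempt and no reset: what is moved stays moved. The work goes in short steps, Python scripts to look and compute and a tool call to move; the robot and the scene stay as the last step left them, time stands still between calls to the robot, and variables do not carry over. Pictures are saved under pics/ and viewed, at most 14 in all, crops included, and the job is handed in when it is done.

Besides the shell and the picture viewer there is one more tool, called after ">>>" by a JSON object that holds its "name" and its "arguments", one argument or row to a line. jog_arm: Moves the arm, as the interface text tells. Its arguments: {"type":"object","properties":{"moves":{"type":"array","items":{"type":"array","items":{"type":"number"}}},"fingers":{"type":"number"},"squeeze":{"type":"number"}},"required":["moves"]}

```bash
ls; mkdir -p pics; cat > h.py <<'E'
import numpy as np, cv2
from cell import bot
from scipy.spatial.transform import Rotation as R
def shot(n,f=None):
    c=bot.camera(n)
    if f: cv2.imwrite('pics/'+f,c['frame'][:,:,::-1])
    return c
def ray(c,u,v):
    x,y=(u-c['cx'])/c['fx'],(v-c['cy'])/c['fy']
    rd=np.hypot(x,y); r=rd
    for _ in range(20): r=rd/(1+c['k1']*r*r)
    s=r/rd if rd>0 else 1
    M=R.from_rotvec(c['rvec']).as_matrix(); d=M.T@np.array([x*s,y*s,1.]); o=-M.T@np.array(c['tvec'])
    return o,d
def onz(c,u,v,z):
    o,d=ray(c,u,v); return o+d*(z-o[2])/d[2]
def tri(c1,p1,c2,p2):
    o1,d1=ray(c1,*p1);o2,d2=ray(c2,*p2)
    A=np.stack([d1,-d2],1); t=np.linalg.lstsq(A,o2-o1,rcond=None)[0]
    a,b=o1+d1*t[0],o2+d2*t[1]
    return (a+b)/2,np.linalg.norm(a-b)
def proj(c,P):
    M=R.from_rotvec(c['rvec']).as_matrix(); q=M@np.array(P)+np.array(c['tvec'])
    x,y=q[0]/q[2],q[1]/q[2]; k=1+c['k1']*(x*x+y*y)
    return np.array([c['fx']*x*k+c['cx'],c['fy']*y*k+c['cy']])
E
python3 - <<'E'
from h import *
for n in ('scene','top','wrist'):
    c=shot(n,n+'0.png'); print(n,c['fx'],c['cx'],c['cy'],c['k1'],ray(c,320,240))
s=bot.state();print(s)
E
```

```text
pics
scene 433.42887143420336 317.78564550448453 237.01849663177282 -0.0016422282451210672 (array([1.13801067, 0.3666001 , 1.1064734 ]), array([-0.47694504, -0.27851023, -0.83368393]))
top 458.7290036901582 314.9765426071254 243.1089931028039 -0.10976130794382366 (array([0.33899036, 0.02506795, 1.18202553]), array([ 0.21189153, -0.02925633, -0.97694007]))
wrist 421.6062390012818 323.33351971551997 245.71982238545306 -0.038636547084669556 (array([ 0.23658304, -0.58237985,  0.37277283]), array([-0.2454776 , -0.06198603, -0.9675459 ]))
{'t': 0.15, 'joint_positions': array([-1.39760038e+00,  4.91389824e-01,  1.55933316e+00, -1.72285841e-05,
        1.09168276e+00, -1.05573349e-01]), 'qvel': array([ 0.00040108, -0.00170301, -0.00195098,  0.00203931, -0.00065637,
       -0.00095033]), 'joint_torque': array([ 1.12339898e-03, -6.18707085e+01, -2.61690080e+01, -9.91619049e-05,
        3.20781699e-03,  7.66614335e-05]), 'tool_pos': array([ 0.17198155, -0.60066264,  0.19387326]), 'orientation': array([-3.11031850e+00, -4.36372807e-01,  6.71549758e-05]), 'contact_force': array([-0.56445139,  0.06229012,  0.38800159]), 'moment': array([-0.02547876, -0.00280347, -0.01655327]), 'grip_force': 0.0, 'opening': 0.0852255463173839}
```

View pics/top0.png

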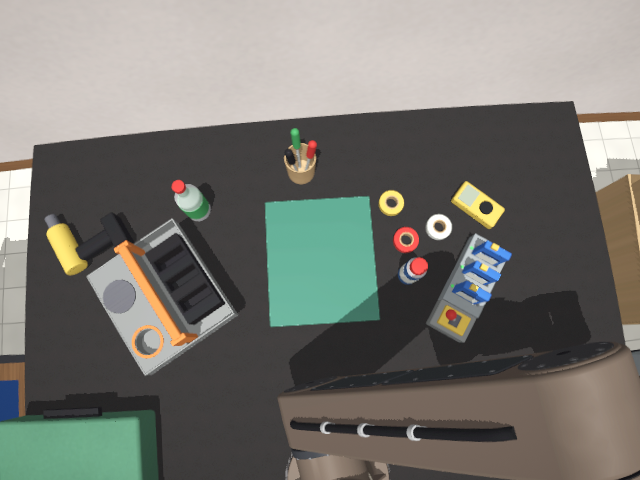

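View pics/scene0.png

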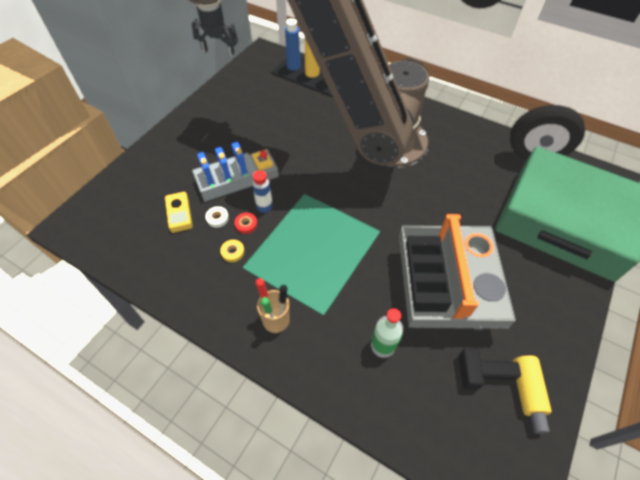

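The top view shows the mat around (320,260), the tote at upper left-centre with its handle from (125,247) to (185,340), and the orange well at (148,342). There are three packs in the dock near (490,250), (483,272), (472,293), and the toggle is at (452,316). Tapes are yellow (391,203), white (439,227) and red (406,240); the can cap is at (418,266). The scene view shows the same objects from the far side.

```bash
cat >> h.py <<'E'
def blobs(c,lo,hi,roi=None,amin=20):
    h=cv2.cvtColor(c['frame'],cv2.COLOR_RGB2HSV); m=cv2.inRange(h,np.array(lo),np.array(hi))
    if roi: z=np.zeros_like(m); x0,y0,x1,y1=roi; z[y0:y1,x0:x1]=m[y0:y1,x0:x1]; m=z
    out=[]
    for k in cv2.findContours(m,cv2.RETR_EXTERNAL,cv2.CHAIN_APPROX_NONE)[0]:
        a=cv2.contourArea(k)
        if a>=amin: out.append((a,cv2.minAreaRect(k),k,m))
    return sorted(out,key=lambda b:-b[0])
E
python3 - <<'E'
from h import *
np.set_printoptions(precision=4,suppress=True)
T=shot('top');S=shot('scene')
C={'green':((70,80,60),(90,255,255)),'orange':((8,150,120),(18,255,255)),'blue':((105,130,60),(125,255,255)),'red':((0,170,120),(5,255,255)),'yellow':((20,130,130),(32,255,255)),'white':((0,0,190),(180,40,255))}
ro={'top':(35,110,600,380),'scene':(130,100,560,420)}
for n,c in(('top',T),('scene',S)):
  for k,(lo,hi) in C.items():
    for b in blobs(c,lo,hi,ro[n])[:9]:
      (x,y),(w,h),a=b[1]; print(n,k,b[0],(round(x,1),round(y,1)),(round(w,1),round(h,1)),round(a,1))
b=blobs(T,*C['green'],ro['top'])[0]
ap=cv2.approxPolyDP(b[2],8,True)[:,0]
print('mat',[onz(T,*map(float,p),.003)[:2] for p in ap])
E
```

```text
top green 13260.5 (320.8, 260.8) (125.4, 110.0) 86.6
top orange 1292.0 (154.5, 292.6) (120.4, 25.7) 57.9
top orange 726.0 (147.0, 341.0) (29.7, 31.1) 45.0
top blue 340.0 (491.8, 253.0) (35.9, 18.9) 28.6
top blue 313.5 (481.5, 273.0) (35.6, 16.9) 28.8
top blue 304.5 (472.0, 292.5) (37.0, 16.7) 27.6
top red 204.5 (418.8, 265.8) (14.8, 17.0) 45.0
top red 109.5 (178.5, 186.5) (12.7, 11.3) 45.0
top red 96.5 (311.0, 149.0) (7.1, 16.9) 11.3
top red 63.0 (450.5, 314.5) (9.0, 9.0) 90.0
top red 52.5 (404.3, 239.0) (22.1, 25.1) 15.9
top yellow 1249.5 (477.7, 204.9) (50.0, 26.7) 36.4
top yellow 1066.0 (65.9, 248.8) (52.4, 23.6) 62.7
top yellow 303.0 (453.5, 320.0) (29.4, 19.8) 29.7
top yellow 59.5 (391.0, 202.5) (25.0, 24.0) 90.0
top yellow 22.5 (473.5, 287.0) (6.3, 4.9) 26.6
top white 5369.0 (213.5, 127.0) (34.0, 357.0) 90.0
top white 693.0 (589.0, 149.5) (55.0, 20.0) 90.0
top white 586.5 (150.8, 342.1) (51.2, 47.9) 47.5
top white 452.5 (439.0, 226.0) (24.0, 24.0) 90.0
top white 280.0 (214.8, 317.4) (13.9, 38.7) 46.3
top white 259.0 (187.1, 199.7) (16.5, 23.5) 74.1
top white 214.0 (484.8, 257.4
[... 832 characters left out ...]
.6, 211.3) (38.7, 24.3) 81.0
scene yellow 406.5 (232.3, 249.8) (22.6, 23.3) 45.0
scene yellow 129.5 (261.9, 159.5) (19.2, 14.3) 60.3
scene white 924.5 (251.2, 402.3) (33.3, 31.9) 33.7
scene white 819.0 (164.7, 345.2) (28.9, 32.2) 38.7
scene white 727.5 (220.6, 382.4) (31.9, 31.1) 33.7
scene white 620.0 (491.0, 306.0) (24.0, 42.0) 90.0
scene white 544.5 (484.0, 264.5) (30.4, 33.5) 84.3
scene white 394.5 (192.1, 356.4) (19.4, 37.4) 85.8
scene white 385.5 (286.0, 410.0) (18.0, 40.0) 90.0
scene white 314.5 (141.0, 330.0) (19.5, 28.6) 39.8
scene white 304.0 (216.0, 216.0) (18.0, 22.0) 90.0
mat [array([ 0.7043, -0.1499]), array([0.7088, 0.1276]), array([0.3829, 0.1363]), array([ 0.3762, -0.1418])]
```

```bash
cat >> h.py <<'E'
np.set_printoptions(precision=4,suppress=True)
def go(x,y,z,a=None,s=None):
    """tool-axes shift (mm) and turn to TCP x,y,z with closing axis at world angle a (mod pi)"""
    s=s or bot.state(); M=R.from_rotvec(s['orientation']).as_matrix()
    d=M.T@(np.array([x,y,z])-s['tool_pos'])*1000
    yx=M[:,1]; cur=np.arctan2(yx[1],yx[0])
    xt=np.cross([np.cos(a),np.sin(a),0],[0,0,-1.]) if a is not None else None
    rv=np.zeros(3)
    if a is not None:
        da=(a-cur+np.pi/2)%np.pi-np.pi/2; aa=cur+da
        Y=np.array([np.cos(aa),np.sin(aa),0]);Z=np.array([0,0,-1.]);W=np.stack([np.cross(Y,Z),Y,Z],1)
        rv=R.from_matrix(M.T@W).as_rotvec()
        print('dyaw',round(da,3),'j6',s['joint_positions'][5])
    print('MOVE',d.round(1),rv.round(3),'cur',s['tool_pos'],'close-axis',round(cur,3))
E
python3 - <<'E'
from h import *
T=shot('top');S=shot('scene')
b=blobs(T,(8,150,120),(18,255,255),(35,110,600,380))
box=cv2.boxPoints(b[0][1]);print('handle box',[onz(T,*map(float,p),.188)[:2] for p in box],onz(T,*b[0][1][0],.188))
print('tri handle',tri(T,(154.5,292.6),S,(457.2,265.0)))
print('well',onz(T,*b[1][1][0],.12), )
for z,p in((.127,(491.8,253)),(.127,(481.5,273)),(.127,(472,292.5)),(.15,(418.8,265.8)),(.02,(391,202.5)),(.02,(439,226.5)),(.02,(404.8,239.5)),(.095,(450.5,314.5)),(.035,(477.7,204.9))):print(p,onz(T,*p,z))
for n,p,q in(('red',(405.5,239.5),(245.5,222.5)),('yel',(391.0,202.5),(232.3,249.8)),('wh',(439,226.5),(216.5,216)),('cap',(418.8,265.8),(260,176)),('sw',(450.5,314.5),(263,153))):print(n,tri(T,p,S,q))
a=cv2.resize(S['frame'][110:270,180:300],None,fx=5,fy=3.75*5/3.75,interpolation=cv2.INTER_CUBIC)[:600]
cv2.imwrite('pics/c1.png',a[:,:,::-1][:600])
E
```

```text
handle box [array([0.5764, 0.4661]), array([0.6037, 0.4149]), array([0.3658, 0.2764]), array([0.3403, 0.3252])] [0.4686 0.3681 0.188 ]
tri handle (array([0.4737, 0.385 , 0.1437]), np.float64(0.003256507822226261))
well [0.3664 0.4124 0.12  ]
(491.8, 253) [ 0.5008 -0.4112  0.127 ]
(481.5, 273) [ 0.4556 -0.3784  0.127 ]
(472, 292.5) [ 0.4123 -0.3486  0.127 ]
(418.8, 265.8) [ 0.483  -0.2258  0.15  ]
(391, 202.5) [ 0.676  -0.2062  0.02  ]
(439, 226.5) [ 0.6   -0.325  0.02 ]
(404.8, 239.5) [ 0.5732 -0.2299  0.02  ]
(450.5, 314.5) [ 0.3676 -0.3001  0.095 ]
(477.7, 204.9) [ 0.6461 -0.433   0.035 ]
red (array([ 0.5744, -0.2329,  0.0111]), np.float64(0.0018072241956890286))
yel (array([ 0.6772, -0.2063,  0.0135]), np.float64(0.0025996280884695707))
wh (array([ 0.6012, -0.3262,  0.0119]), np.float64(0.0026415114555281747))
cap (array([ 0.483 , -0.2256,  0.1431]), np.float64(0.004038002373626961))
sw (array([ 0.3674, -0.2985,  0.0999]), np.float64(0.0001124726214528643))
```

View pics/c1.png

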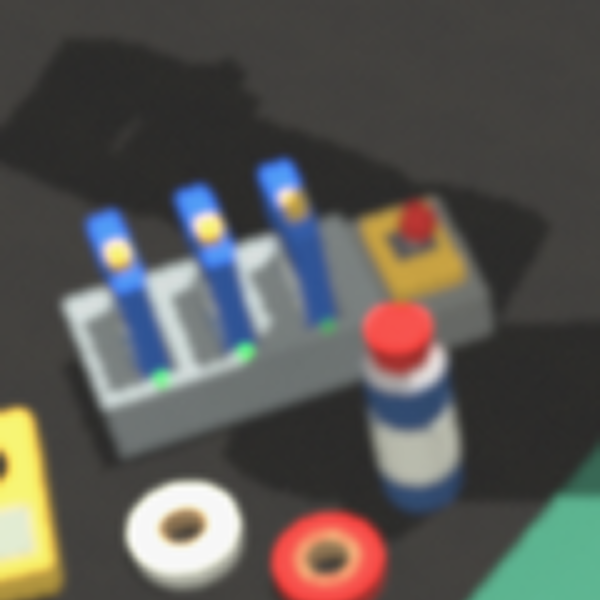

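The crop shows three packs in the dock, with plugs at (117,253), (210,228) and (293,205). The toggle ball is at (416,220), and the can and tapes stand clear of the dock.

```bash
python3 - <<'E'
from h import *
go(.5,-.15,.33,-1.03)
go(.45,.33,.33,-1.03)
E
```

```text
dyaw 0.262 j6 -0.1056191229933635
MOVE [ 439.4 -343.2 -135.7] [-0.    -0.    -0.262] cur [ 0.172  -0.6008  0.1942] close-axis -1.292
dyaw 0.262 j6 -0.1056191229933635
MOVE [ 523.4 -818.4 -135.6] [-0.    -0.    -0.262] cur [ 0.172  -0.6008  0.1942] close-axis -1.292
```

>>> {"name": "jog_arm", "arguments": {
  "moves": [
    [220,-172,-136,0,0,-0.13],
    [439,-343,-136,0,0,-0.262],
    [439,-343,-136,0,0,-0.262],
    [439,-343,-136,0,0,-0.262],
    [439,-343,-136,0,0,-0.262],
    [439,-343,-136,0,0,-0.262],
    [439,-343,-136,0,0,-0.262],
    [439,-343,-136,0,0,-0.262],
    [439,-343,-136,0,0,-0.262],
    [439,-343,-136,0,0,-0.262]
  ]
}}

```text
t: 1.35
tool_pos: [0.4576, -0.2074, 0.3147]
orientation: [3.027, 0.839, 0.0]
contact_force: [0.9, -1.0, 0.6]
opening: 0.0852
grip_force: 0.0
```

```bash
python3 - <<'E'
from h import *
go(.45,.33,.33,-1.03)
E
```

```text
dyaw 0.0 j6 0.4730030802380179
MOVE [ 270.2 -464.6  -15.5] [ 0.001 -0.    -0.   ] cur [ 0.4576 -0.2074  0.3147] close-axis -1.03
```

>>> {"name": "jog_arm", "arguments": {
  "moves": [
    [270,-465,-15,0,0,0],
    [270,-465,-15,0,0,0],
    [270,-465,-15,0,0,0],
    [270,-465,-15,0,0,0],
    [270,-465,-15,0,0,0],
    [270,-465,-15,0,0,0],
    [270,-465,-15,0,0,0],
    [270,-465,-15,0,0,0],
    [270,-465,-15,0,0,0],
    [270,-465,-15,0,0,0]
  ]
}}

```text
t: 2.35
tool_pos: [0.4489, 0.2926, 0.3282]
orientation: [3.027, 0.839, 0.001]
contact_force: [1.5, -0.4, 0.2]
opening: 0.0853
grip_force: 0.0
```

>>> {"name": "jog_arm", "arguments": {
  "moves": [
    [0,0,0,0,0,0],
    [0,0,0,0,0,0],
    [0,0,0,0,0,0]
  ]
}}

```text
t: 2.65
tool_pos: [0.4494, 0.2897, 0.3279]
orientation: [3.027, 0.838, -0.0]
contact_force: [0.2, 0.2, 0.3]
opening: 0.0855
grip_force: 0.0
```

```bash
python3 - <<'E'
from h import *
go(.45,.33,.33,-1.03)
W=shot('wrist','w1.png')
for b in blobs(W,(8,150,120),(18,255,255))[:4]: print(b[0],b[1])
T=shot('top'); 
for b in blobs(T,(8,150,120),(18,255,255),(35,110,600,380))[:4]: print(b[0],b[1])
E
```

```text
dyaw 0.0 j6 1.4796637681613414
MOVE [ 21.3 -34.3  -2.1] [ 0.  0. -0.] cur [0.4494 0.2897 0.3279] close-axis -1.03
2065.0 ((254.26026916503906, 147.2042999267578), (43.542701721191406, 293.4315185546875), 2.150026321411133)
46.0 ((219.5, 282.0), (22.0, 9.0), 90.0)
69.5 ((187.28001403808594, 339.0400085449219), (7.200000286102295, 19.200000762939453), 53.13010025024414)
```

View pics/w1.png

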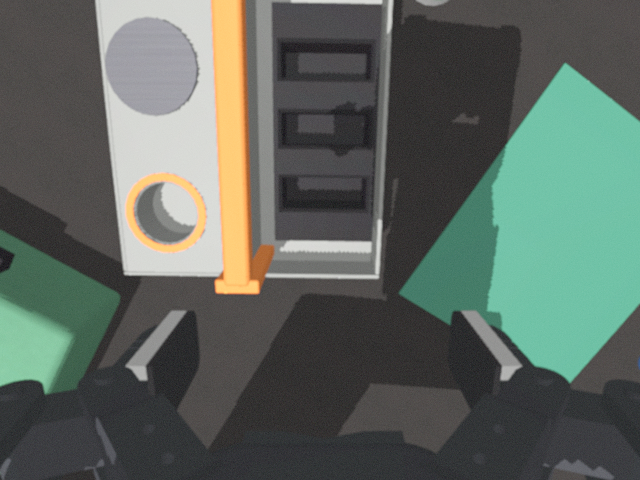

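The wrist view shows the handle bar vertical at u≈232, its near end at (240,285). The well is at (166,213), the dish at (152,66) and the slots at u≈325.

```bash
cat >> h.py <<'E'
def totefit(w,d):
    "tote origin and yaw from world well and dish centres"
    a=np.array(d)[:2]-np.array(w)[:2]; yaw=np.arctan2(a[1],a[0])-np.arctan2(2,128)
    Rm=np.array([[np.cos(yaw),-np.sin(yaw)],[np.sin(yaw),np.cos(yaw)]])
    o=(np.array(d)[:2]+np.array(w)[:2])/2-Rm@np.array([-.014,.079])
    return o,yaw,np.linalg.norm(a)
E
python3 - <<'E'
from h import *
W=shot('wrist')
w=onz(W,166,213,.12);d=onz(W,152.5,66,.124);print(w,d,totefit(w,d))
o,y,_=totefit(w,d)
go(o[0],o[1],.33,y-np.pi/2)
for z in(.178,.188): print(onz(W,225,10,z),onz(W,236,270,z))
E
```

```text
[0.3673 0.4114 0.12  ] [0.4784 0.4759 0.124 ] (array([0.4736, 0.3816]), np.float64(0.5104266566408672), np.float64(0.1284546713578812))
dyaw -0.029 j6 1.4800468807378901
MOVE [ 67.9 -66.9  -1.8] [ 0.    -0.     0.029] cur [0.4497 0.2893 0.3282] close-axis -1.032
[0.5426 0.4259 0.178 ] [0.3746 0.3279 0.178 ]
[0.5416 0.4228 0.188 ] [0.3787 0.3278 0.188 ]
```

>>> {"name": "jog_arm", "arguments": {
  "moves": [
    [68,-67,-2,0,0,0.029],
    [68,-67,-2,0,0,0.029],
    [68,-67,-2,0,0,0.029],
    [68,-67,-2,0,0,0.029],
    [68,-67,-2,0,0,0.029]
  ]
}}

```text
t: 3.3
tool_pos: [0.4733, 0.3817, 0.3301]
orientation: [3.039, 0.794, -0.0]
contact_force: [-0.0, -0.7, -0.4]
opening: 0.0854
grip_force: 0.0
```

```bash
python3 - <<'E'
from h import *
W=shot('wrist','w2.png')
for b in blobs(W,(8,150,120),(18,255,255))[:4]: print(b[0],b[1])
print('predicted handle/well/dish px')
o,y=np.array([.4736,.3816]),.5104
Rm=R.from_euler('z',y).as_matrix()
for p in((0,0,.118),(.1,0,.118),(-.1,0,.118),(-.078,.078,.05),(.05,.08,.054)): print(p,proj(W,Rm@p+[*o,.07]))
h=cv2.cvtColor(W['frame'],cv2.COLOR_RGB2HSV);m=cv2.inRange(h,(8,150,120),(18,255,255))
for v in (100,200,300,350):
  u=np.where(m[v]>0)[0]; u=u[(u>260)&(u<400)]; 
  if len(u): print(v,u.min(),u.max(),onz(W,(u.min()+u.max())/2,v,.188))
go(o[0],o[1],.2,y-np.pi/2)
E
```

```text
2623.0 ((321.18792724609375, 200.76846313476562), (330.5964660644531, 51.05500030517578), 88.69805145263672)
80.5 ((302.8493347167969, 61.93150329589844), (22.237817764282227, 8.426962852478027), 69.44395446777344)
predicted handle/well/dish px
(0, 0, 0.118) [323.237  218.5913]
(0.1, 0, 0.118) [323.2647  81.9842]
(-0.1, 0, 0.118) [323.2141 335.2794]
(-0.078, 0.078, 0.05) [243.7767 282.3489]
(0.05, 0.08, 0.054) [233.7218 149.1908]
100 330 332 [0.5528 0.4195 0.188 ]
200 308 333 [0.4853 0.3905 0.188 ]
300 332 334 [0.4182 0.3414 0.188 ]
350 303 343 [0.3742 0.3261 0.188 ]
dyaw -0.0 j6 1.6304656648206448
MOVE [  0.2   0.2 130.3] [ 0. -0.  0.] cur [0.4733 0.3817 0.3303] close-axis -1.06
```

View pics/w2.png

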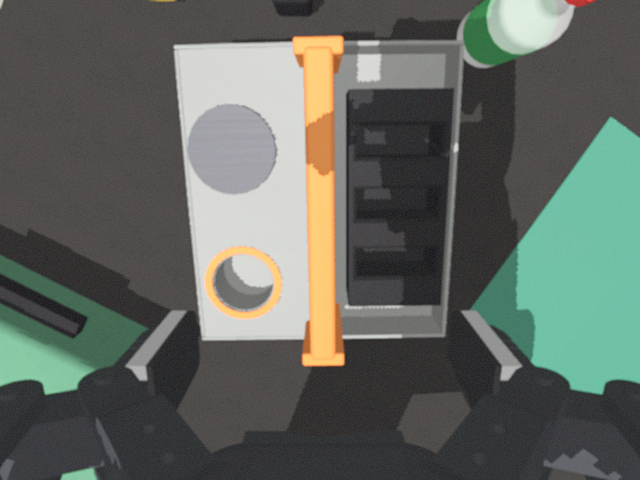

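The wrist view is centred on the tote, with the bar along u≈320 from (318,50) to (323,355). The well is at (243,283) and the dish at (232,149), as predicted, so the riser height is confirmed.

>>> {"name": "jog_arm", "arguments": {
  "moves": [
    [0,0,50,0,0,0],
    [0,0,100,0,0,0],
    [0,0,130,0,0,0],
    [0,0,150,0,0,0],
    [0,0,162,0,0,0],
    [0,0,170,0,0,0],
    [0,0,170,0,0,0]
  ]
}}

```text
t: 4.05
tool_pos: [0.4733, 0.3825, 0.16]
orientation: [3.039, 0.794, -0.0]
contact_force: [0.1, 0.3, 0.3]
opening: 0.0855
grip_force: 0.0
```

>>> {"name": "jog_arm", "arguments": {
  "moves": [
    [0,0,0,0,0,0],
    [0,0,0,0,0,0],
    [0,0,0,0,0,0],
    [0,0,0,0,0,0],
    [0,0,0,0,0,0],
    [0,0,0,0,0,0],
    [0,0,0,0,0,0],
    [0,0,0,0,0,0]
  ],
  "fingers": 0,
  "squeeze": 80
}}

```text
t: 4.85
tool_pos: [0.4732, 0.3829, 0.1599]
orientation: [3.039, 0.795, -0.0]
contact_force: [-0.1, -1.0, -0.4]
opening: -0.0001
grip_force: 0.0
```

>>> {"name": "jog_arm", "arguments": {
  "moves": [
    [0,0,-10,0,0,0],
    [0,0,-25,0,0,0],
    [0,0,-40,0,0,0],
    [0,0,-60,0,0,0],
    [0,0,-60,0,0,0],
    [0,0,-60,0,0,0]
  ]
}}

```text
t: 5.45
tool_pos: [0.4732, 0.3829, 0.2203]
orientation: [-3.039, -0.795, -0.001]
contact_force: [-0.3, 0.1, -0.6]
opening: 0.0001
grip_force: 0.0
```

```bash
python3 - <<'E'
from h import *
# mat yaw -0.026, centre .543,-.007
go(.543,-.007,.215,-.026-np.pi/2)
W=shot('wrist','w3.png');T=shot('top');S=shot('scene')
print(bot.state()['opening'],bot.state()['grip_force'],bot.state()['moment'])
b=blobs(S,(70,80,60),(90,255,255),(200,180,400,320))[0]
ap=cv2.approxPolyDP(b[2],4,True)[:,0];P=np.array([onz(S,*map(float,p),.003)[:2] for p in ap]);print('mat from scene',P,P.mean(0))
E
```

```text
dyaw -0.538 j6 1.630858687020861
MOVE [-130.1  374.1    5.2] [-0.    -0.001  0.538] cur [0.4732 0.3829 0.2203] close-axis -1.059
-0.00021386814394749578 0.0 [0.0547 0.0106 0.0464]
mat from scene [[ 0.3794 -0.1426]
 [ 0.7069 -0.1454]
 [ 0.7105 -0.0301]
 [ 0.6905 -0.0092]
 [ 0.7115  0.0113]
 [ 0.7103  0.1315]
 [ 0.3842  0.1378]] [ 0.6133 -0.0067]
```

View pics/w3.png

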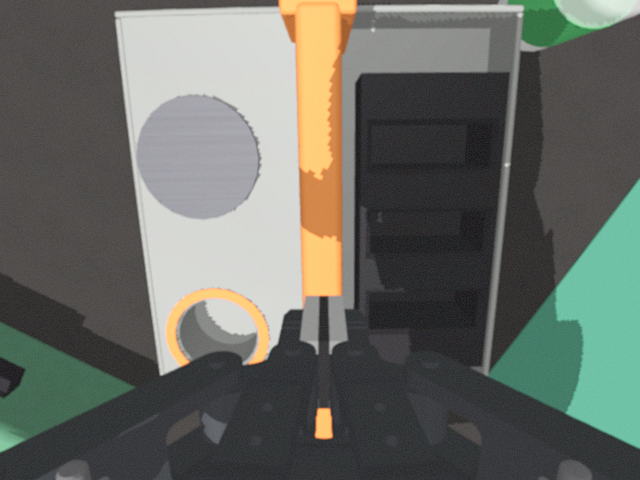

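The wrist view shows the fingers shut at (323,300) with the bar still in front of and under them, so the grasp missed. I need the actual bar and fingertip heights.

```bash
python3 - <<'E'
from h import *
W=shot('wrist');s=bot.state();p=s['tool_pos']
M=R.from_rotvec(s['orientation']).as_matrix()
print('cam',ray(W,320,240),M)
for z in(0,.01,.02,.03): print(z,proj(W,p-M[:,2]*z),proj(W,p-M[:,2]*z+M[:,0]*.011))
w=onz(W,217.5,333,.12);d=onz(W,198.5,156,.124);print(w,d,totefit(w,d))
for z in (.168,.178,.188,.198):
  a=onz(W,300,200,z);b=onz(W,343,200,z);print(z,np.linalg.norm(a-b))
E
```

```text
cam (array([0.5317, 0.4157, 0.398 ]), array([-0.2255, -0.1186, -0.9671])) [[ 0.8719  0.4897 -0.0011]
 [ 0.4897 -0.8719 -0.0008]
 [-0.0014  0.0001 -1.    ]]
0 [322.957  283.3112] [322.9492 260.0632]
0.01 [322.9551 291.5218] [322.9468 267.1564]
0.02 [322.953  300.6527] [322.9441 275.0609]
0.03 [322.9507 310.8665] [322.9411 283.9238]
[0.3691 0.4126 0.12  ] [0.4783 0.477  0.124 ] (array([0.4749, 0.3831]), np.float64(0.5174160260284136), np.float64(0.12678848456883787))
0.168 0.023650608172381023
0.178 0.022622467743029315
0.188 0.021594327313677573
0.198 0.020566186884325863
```

>>> {"name": "jog_arm", "arguments": {
  "moves": [
    [0,0,0,0,0,0],
    [0,0,0,0,0,0],
    [0,0,0,0,0,0],
    [0,0,0,0,0,0],
    [0,0,0,0,0,0],
    [0,0,30,0,0,0],
    [0,0,60,0,0,0],
    [0,0,60,0,0,0]
  ],
  "fingers": 50
}}

```text
t: 6.45
tool_pos: [0.4718, 0.3819, 0.1567]
orientation: [3.037, 0.795, -0.009]
contact_force: [-0.6, 0.1, 0.9]
opening: 0.0499
grip_force: 0.0
```

```bash
python3 - <<'E'
from h import *
W=shot('wrist');S=shot('scene')
a=cv2.resize(W['frame'],(400,300));b=cv2.resize(S['frame'][170:350,360:540],(400,400),interpolation=cv2.INTER_CUBIC)
im=np.zeros((400,800,3),np.uint8);im[:300,:400]=a;im[:,400:]=b
cv2.imwrite('pics/m1.png',im[:,:,::-1]);s=bot.state();print(s['tool_pos'],s['opening'],s['contact_force'])
E
```

```text
[0.4734 0.383  0.1605] 0.049780952424323045 [-0.0515 -0.5291  0.5398]
```

View pics/m1.png

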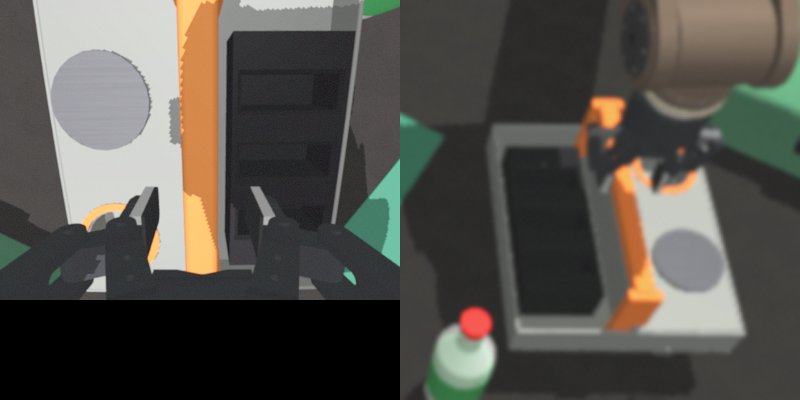

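The left half shows the bar (56 px wide at full size) clearly beyond the fingertips; the right half shows the gripper above the bar. From the pixel gap, the real fingertips sit about 35 mm behind the reported TCP, so I must command about 35 mm lower.

>>> {"name": "jog_arm", "arguments": {
  "moves": [
    [0,0,10,0,0,0],
    [0,0,20,0,0,0],
    [0,0,28,0,0,0],
    [0,0,35,0,0,0],
    [0,0,35,0,0,0]
  ]
}}

```text
t: 7.05
tool_pos: [0.4729, 0.3826, 0.1238]
orientation: [3.039, 0.795, -0.003]
contact_force: [-0.7, -0.6, 0.5]
opening: 0.05
grip_force: 0.0
```

>>> {"name": "jog_arm", "arguments": {
  "moves": [
    [0,0,0,0,0,0],
    [0,0,0,0,0,0],
    [0,0,0,0,0,0],
    [0,0,0,0,0,0],
    [0,0,0,0,0,0],
    [0,0,0,0,0,0],
    [0,0,0,0,0,0]
  ],
  "fingers": 0,
  "squeeze": 80
}}

```text
t: 7.75
tool_pos: [0.4734, 0.3832, 0.1256]
orientation: [-3.039, -0.795, -0.002]
contact_force: [-1.3, 1.5, 6.1]
opening: 0.0207
grip_force: 80.1
```

>>> {"name": "jog_arm", "arguments": {
  "moves": [
    [0,0,-8,0,0,0],
    [0,0,-20,0,0,0],
    [0,0,-40,0,0,0],
    [0,0,-60,0,0,0],
    [0,0,-80,0,0,0],
    [0,0,-80,0,0,0],
    [0,0,-80,0,0,0]
  ]
}}

```text
t: 8.45
tool_pos: [0.4729, 0.3827, 0.2047]
orientation: [3.039, 0.795, -0.001]
contact_force: [-0.6, -0.5, -8.5]
opening: 0.0203
grip_force: 78.8
```

```bash
python3 - <<'E'
from h import *
s=bot.state();print(s['moment'],s['contact_force'],s['opening'])
W=shot('wrist','w4.png')
h=cv2.cvtColor(W['frame'],cv2.COLOR_RGB2HSV)
for b in blobs(W,(8,150,120),(18,255,255))[:4]: print(b[0],b[1])
E
```

```text
[-0.0975  0.0126 -0.0175] [-0.6203 -0.4762 -8.4921] 0.020344316808628988
30722.5 ((321.0, 219.0), (438.0, 82.0), 90.0)
43.5 ((178.78823852539062, 474.2529296875), (3.796283006668091, 16.48671531677246), 49.39870071411133)
38.5 ((133.94859313964844, 371.41259765625), (2.078782558441162, 48.876739501953125), 59.534454345703125)
```

View pics/w4.png

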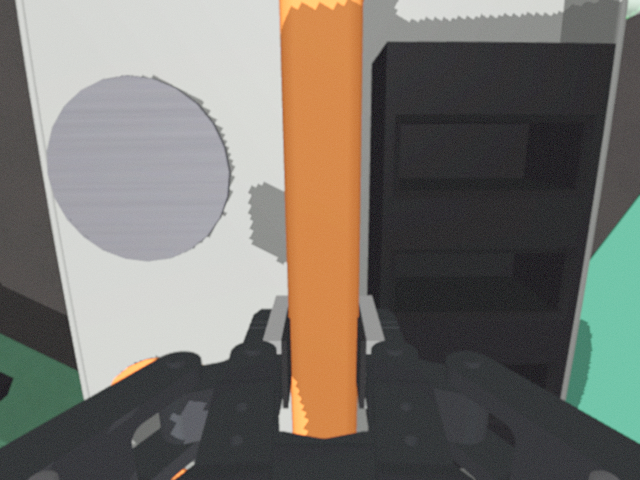

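The tote hangs level from the handle, with the bar between the pads at (323,360) and the dish at (139,168). Next it goes higher, over to the mat.

>>> {"name": "jog_arm", "arguments": {
  "moves": [
    [0,0,-40,0,0,0],
    [0,0,-80,0,0,0],
    [0,0,-80,0,0,0],
    [0,0,-80,0,0,0]
  ]
}}

```text
t: 8.9
tool_pos: [0.4729, 0.3826, 0.2838]
orientation: [3.039, 0.795, -0.002]
contact_force: [1.0, -0.2, -8.2]
opening: 0.0207
grip_force: 81.0
```

```bash
python3 - <<'E'
from h import *
go(.544,-.006,.285,-.02-np.pi/2)
T=shot('top')
print('bottle cap',onz(T,178.5,186.5,.2),'cup',onz(T,300,160,.1))
E
```

```text
dyaw -0.532 j6 1.6308624367818207
MOVE [-128.3  373.7   -1. ] [0.001 0.001 0.532] cur [0.4729 0.3826 0.2838] close-axis -1.059
bottle cap [0.7041 0.305  0.2   ] cup [0.7834 0.0244 0.1   ]
```

>>> {"name": "jog_arm", "arguments": {
  "moves": [
    [-10,30,0,0,0,0.03],
    [-24,70,0,0,0,0.1],
    [-38,112,0,0,0,0.16],
    [-52,152,0,0,0,0.22],
    [-66,194,0,0,0,0.28],
    [-80,235,0,0,0,0.34],
    [-95,277,0,0,0,0.4],
    [-110,320,0,0,0,0.46],
    [-120,350,0,0,0,0.5],
    [-128,374,0,0,0,0.532]
  ]
}}

```text
t: 9.95
tool_pos: [0.5441, -0.0079, 0.2825]
orientation: [-3.141, 0.037, 0.006]
contact_force: [-0.4, 0.1, -7.0]
opening: 0.0204
grip_force: 81.1
```

>>> {"name": "jog_arm", "arguments": {
  "moves": [
    [0,0,0,0,0,0],
    [0,0,0,0,0,0],
    [0,0,0,0,0,0]
  ]
}}

```text
t: 10.25
tool_pos: [0.5443, -0.0051, 0.2838]
orientation: [-3.141, 0.03, 0.003]
contact_force: [-0.3, -0.9, -7.3]
opening: 0.0206
grip_force: 81.1
```

```bash
python3 - <<'E'
from h import *
go(.544,-.006,.065,-.02-np.pi/2)
E
```

```text
dyaw -0.001 j6 1.4592116197388865
MOVE [  0.2   1.  218.8] [-0.     0.002  0.001] cur [ 0.5443 -0.0051  0.2838] close-axis -1.59
```

>>> {"name": "jog_arm", "arguments": {
  "moves": [
    [0,0,40,0,0,0],
    [0,0,85,0,0,0],
    [0,0,125,0,0,0],
    [0,0,160,0,0,0],
    [0,0,185,0,0,0],
    [0,0,200,0,0,0],
    [0,0,212,0,0,0],
    [0,0,219,0,0,0],
    [0,0,222,0,0,0],
    [0,0,222,0,0,0]
  ]
}}

```text
t: 11.25
tool_pos: [0.5449, -0.0057, 0.0631]
orientation: [3.141, -0.031, 0.0]
contact_force: [0.1, -0.1, -7.6]
opening: 0.0205
grip_force: 81.0
```

>>> {"name": "jog_arm", "arguments": {
  "moves": [
    [0,0,1.5,0,0,0],
    [0,0,3,0,0,0],
    [0,0,3,0,0,0]
  ]
}}

```text
t: 11.55
tool_pos: [0.5449, -0.0059, 0.0602]
orientation: [3.141, -0.032, 0.001]
contact_force: [-0.0, -0.3, -8.0]
opening: 0.0201
grip_force: 81.0
```

>>> {"name": "jog_arm", "arguments": {
  "moves": [
    [0,0,1,0,0,0],
    [0,0,2,0,0,0],
    [0,0,2,0,0,0]
  ]
}}

```text
t: 11.85
tool_pos: [0.5449, -0.006, 0.0586]
orientation: [3.141, -0.032, 0.001]
contact_force: [-3.6, -0.5, 2.3]
opening: 0.0205
grip_force: 82.3
```

>>> {"name": "jog_arm", "arguments": {
  "moves": [
    [0,0,0,0,0,0],
    [0,0,0,0,0,0],
    [0,0,0,0,0,0],
    [0,0,0,0,0,0],
    [0,0,0,0,0,0]
  ],
  "fingers": 60
}}

```text
t: 12.35
tool_pos: [0.5449, -0.0059, 0.058]
orientation: [3.141, -0.032, 0.0]
contact_force: [-0.4, 0.2, 0.6]
opening: 0.0599
grip_force: 0.0
```

>>> {"name": "jog_arm", "arguments": {
  "moves": [
    [0,0,-20,0,0,0],
    [0,0,-60,0,0,0],
    [0,0,-110,0,0,0],
    [0,0,-160,0,0,0],
    [0,0,-210,0,0,0],
    [0,0,-260,0,0,0],
    [0,0,-260,0,0,0],
    [0,0,-260,0,0,0]
  ]
}}

```text
t: 13.15
tool_pos: [0.5448, -0.0058, 0.3188]
orientation: [3.141, -0.032, 0.003]
contact_force: [-0.6, 0.1, -1.8]
opening: 0.0599
grip_force: 0.0
```

```bash
python3 - <<'E'
from h import *
W=shot('wrist','w5.png');s=bot.state();print(s['tool_pos'],s['contact_force'])
b=[b for b in blobs(W,(8,150,120),(18,255,255)) if b[0]>150]
for k in b[:4]: print(k[0],k[1])
o=np.array([.5445,-.006]);Rm=R.from_euler('z',-.02).as_matrix()
for p in((0,0,.118),(-.078,.078,.05),(.05,.08,.054),(-.14,-.125,.05),(.14,-.125,.05),(.14,.125,.05),(-.14,.125,.05)): print(p,proj(W,Rm@p+[*o,.003]))
# gap to the mat edges
E
```

```text
[ 0.5444 -0.0058  0.3175] [ 0.4804 -1.2418 -1.0393]
6846.0 ((322.5, 193.5), (283.0, 41.0), 90.0)
3243.0 ((254.0, 265.5), (63.0, 66.0), 90.0)
(0, 0, 0.118) [322.9272 207.2832]
(-0.078, 0.078, 0.05) [252.6507 266.0491]
(0.05, 0.08, 0.054) [244.6491 148.0988]
(-0.14, -0.125, 0.05) [431.4477 317.0897]
(0.14, -0.125, 0.05) [449.8343  54.8597]
(0.14, 0.125, 0.05) [195.7139  54.8792]
(-0.14, 0.125, 0.05) [214.4039 317.2744]
```

View pics/w5.png

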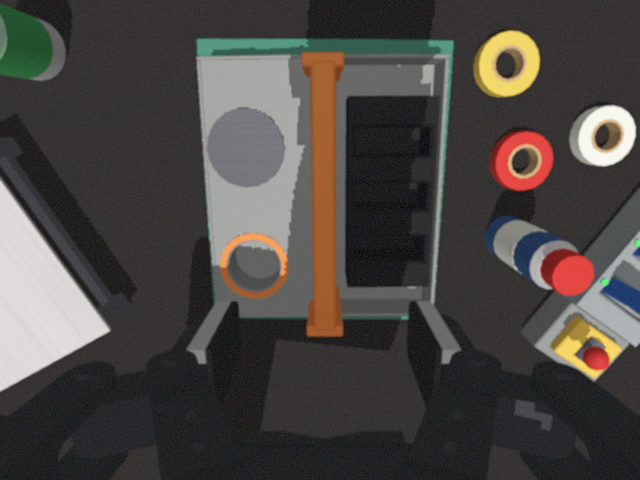

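The wrist view shows the tote centred on the mat, with an even green border. The well is at (253,265) and the dish at (246,147), as predicted. Tapes, can and the switch (596,357) are on the right. Next I measure the dock from the wrist camera.

```bash
python3 - <<'E'
from h import *
go(.40,-.30,.34,-.61)
E
```

```text
dyaw 0.981 j6 1.4591128004057385
MOVE [-138.5  297.1  -22.4] [-0.     0.001 -0.981] cur [ 0.5444 -0.0058  0.3175] close-axis -1.591
```

>>> {"name": "jog_arm", "arguments": {
  "moves": [
    [-138,297,-22,0,0,-0.14],
    [-138,297,-22,0,0,-0.28],
    [-138,297,-22,0,0,-0.42],
    [-138,297,-22,0,0,-0.56],
    [-138,297,-22,0,0,-0.7],
    [-138,297,-22,0,0,-0.84],
    [-138,297,-22,0,0,-0.98],
    [-138,297,-22,0,0,-0.98],
    [-138,297,-22,0,0,-0.98],
    [-138,297,-22,0,0,-0.98]
  ],
  "fingers": 0
}}

```text
t: 14.2
tool_pos: [0.4007, -0.2997, 0.3388]
orientation: [-2.786, -1.446, 0.001]
contact_force: [0.1, -0.1, 0.6]
opening: 0.0004
grip_force: 0.0
```

>>> {"name": "jog_arm", "arguments": {
  "moves": [
    [0,0,0,0,0,0],
    [0,0,0,0,0,0],
    [0,0,0,0,0,0]
  ]
}}

```text
t: 14.5
tool_pos: [0.4012, -0.2993, 0.3399]
orientation: [-2.786, -1.452, 0.0]
contact_force: [0.3, -0.2, 1.0]
opening: -0.0001
grip_force: 0.0
```

```bash
python3 - <<'E'
from h import *
W=shot('wrist','w6.png');T=shot('top');s=bot.state();print(s['tool_pos'],s['joint_positions'])
C={'blue':((105,130,60),(125,255,255)),'red':((0,170,100),(5,255,255)),'yel':((18,130,130),(32,255,255))}
for k in C:
  for b in blobs(W,*C[k],amin=60)[:6]: print(k,b[0],[np.round(v,1) for v in b[1][:2]],round(b[1][2],1))
E
```

```text
[ 0.4011 -0.2996  0.34  ] [-0.7735  0.1849  1.6304 -0.      1.3262 -0.1631]
blue 2080.5 [array([474.8, 239.4]), array([47.5, 80.8])] 4.6
blue 1634.0 [array([421.5, 238.6]), array([35.9, 80.9])] 2.1
blue 1279.5 [array([371.1, 238.6]), array([81.5, 26.4])] 87.0
red 1496.0 [array([354.5,  80.5]), array([45., 43.])] 90.0
red 761.0 [array([412.2,  63.9]), array([59.5, 35.2])] 19.1
red 151.5 [array([ 15.8, 438. ]), array([ 8.8, 37.1])] 64.4
red 136.0 [array([298.5, 215.5]), array([21.2, 18.4])] 45.0
yel 7289.5 [array([564.6, 162.3]), array([ 66.2, 120.1])] 14.0
yel 285.5 [array([300.5, 227. ]), array([56., 41.])] 90.0
yel 123.0 [array([480.,   3.]), array([ 6., 36.])] 90.0
```

View pics/w6.png

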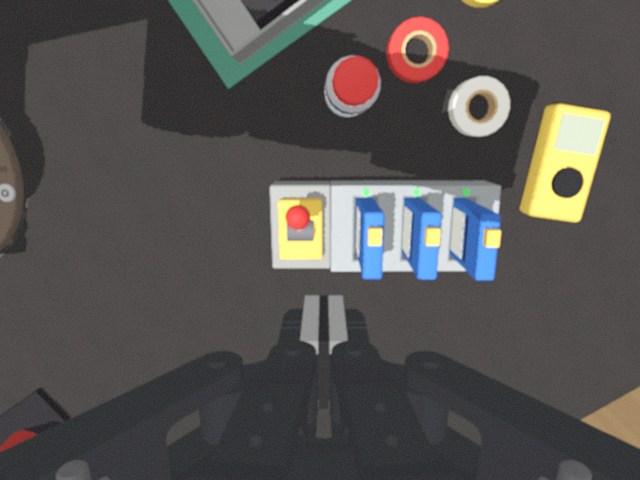

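The wrist view shows the dock aligned with the image: top corners (271,182), (500,181), (500,271) and (271,269), the red ball at (298,217), pack tops near (375,240), (428,240) and (487,240), and the can cap at (356,80).

```bash
python3 - <<'E'
from h import *
W=shot('wrist')
P=[onz(W,u,v,.05) for u,v in((271,182.5),(500,180.5),(500,271.5),(271,269))]
print(np.array(P)); ex=((P[1]-P[0])+(P[2]-P[3]))/2; print('len',np.linalg.norm(ex),'wid',np.linalg.norm(P[0]-P[3]),np.linalg.norm(P[1]-P[2]))
y=np.arctan2(ex[1],ex[0]);c=sum(P)/4; X=np.array([np.cos(y),np.sin(y),0]);Y=np.array([-np.sin(y),np.cos(y),0])
o=c+.006*X; print('yaw',y,'origin',o)
for x in(-.101,-.027,.029,.085): print(x,o+x*X)
b=onz(W,298,217,.096)-o; print('ball dock',b@X,b@Y)
for i,x in enumerate((-.027,.029,.085)):
  for z in(.127,):print(i,[proj(W,[*(o+x*X+sy*Y+sx*X)[:2],z]).round(0) for sx,sy in((-.01,-.034),(.01,.034))], 'plug',proj(W,[*(o+x*X+.012*Y)[:2],.137]))
q=o-.101*X; 
for yy in(.06,0.0,-.004): print('TCP at dock y',yy,(q+yy*Y)[:2])
p=q+.06*Y; go(p[0],p[1],.12,y)
print('can cap',onz(W,356,80.5,.15),'red',onz(W,417.5,49.5,.02),'white',onz(W,479.5,106,.02))
E
```

```text
[[ 0.3594 -0.2581  0.05  ]
 [ 0.57   -0.4021  0.05  ]
 [ 0.5184 -0.4967  0.05  ]
 [ 0.2988 -0.339   0.05  ]]
len 0.26272322841256934 wid 0.10117769213012703 0.10777346893924808
yaw -0.6117597182576522 origin [ 0.4416 -0.3774  0.05  ]
-0.101 [ 0.3589 -0.3194  0.05  ]
-0.027 [ 0.4195 -0.3619  0.05  ]
0.029 [ 0.4653 -0.3941  0.05  ]
0.085 [ 0.5111 -0.4262  0.05  ]
ball dock -0.10356860877830547 0.02099436083793136
0 [array([365., 278.]), array([388., 210.])] plug [377.5726 235.3803]
1 [array([421., 278.]), array([447., 210.])] plug [437.2417 235.4721]
2 [array([477., 278.]), array([505., 211.])] plug [496.3635 235.5795]
TCP at dock y 0.06 [ 0.3933 -0.2703]
TCP at dock y 0.0 [ 0.3589 -0.3194]
TCP at dock y -0.004 [ 0.3566 -0.3227]
dyaw -0.001 j6 -0.16319762505751362
MOVE [ 19.7 -23.1 220. ] [0.    0.    0.001] cur [ 0.401  -0.2997  0.34  ] close-axis -0.611
can cap [ 0.4842 -0.228   0.15  ] red [ 0.5735 -0.2339  0.02  ] white [ 0.6001 -0.3246  0.02  ]
```

>>> {"name": "jog_arm", "arguments": {
  "moves": [
    [20,-23,50,0,0,0],
    [20,-23,100,0,0,0],
    [20,-23,150,0,0,0],
    [20,-23,200,0,0,0],
    [20,-23,250,0,0,0],
    [20,-23,285,0,0,0],
    [20,-23,300,0,0,0],
    [20,-23,300,0,0,0]
  ]
}}

```text
t: 15.45
tool_pos: [0.3927, -0.2697, 0.038]
orientation: [-2.783, -1.449, 0.002]
contact_force: [0.4, 1.0, -0.0]
opening: -0.0001
grip_force: 0.0
```

>>> {"name": "jog_arm", "arguments": {
  "moves": [
    [-15,0,0,0,0,0],
    [-25,0,0,0,0,0],
    [-35,0,0,0,0,0],
    [-45,0,0,0,0,0],
    [-52,0,0,0,0,0],
    [-58,0,0,0,0,0],
    [-61,0,0,0,0,0],
    [-61,0,0,0,0,0]
  ]
}}

```text
t: 16.25
tool_pos: [0.3584, -0.3205, 0.0399]
orientation: [-2.787, -1.449, -0.0]
contact_force: [2.6, 1.6, 0.2]
opening: -0.0
grip_force: 1.3
```

>>> {"name": "jog_arm", "arguments": {
  "moves": [
    [20,0,0,0,0,0],
    [41,0,0,0,0,0],
    [41,0,-50,0,0,0],
    [41,0,-100,0,0,0],
    [41,0,-150,0,0,0],
    [41,0,-200,0,0,0],
    [41,0,-250,0,0,0],
    [41,10,-300,0,0,0],
    [41,23,-300,0,0,0],
    [41,23,-300,0,0,0]
  ]
}}

```text
t: 17.25
tool_pos: [0.4014, -0.3005, 0.3403]
orientation: [2.785, 1.45, 0.0]
contact_force: [0.6, 1.0, -1.3]
opening: 0.0003
grip_force: 0.0
```

```bash
python3 - <<'E'
from h import *
W=shot('wrist','w7.png');s=bot.state();print(s['tool_pos'])
o=np.array([.4416,-.3774]);y=-.6118;X=np.array([np.cos(y),np.sin(y)]);Y=np.array([-X[1],X[0]])
for b in blobs(W,(0,170,100),(5,255,255),amin=60)[:6]:
  p=b[1][0];q=onz(W,*p,.096)[:2]-o; print(b[0],p,'dock',q@X,q@Y)
for b in blobs(W,(18,110,100),(32,255,255),amin=60)[:9]: 
  print('yel',b[0],b[1][0])
# plugs: mask inside pack roi
h=cv2.cvtColor(W['frame'],cv2.COLOR_RGB2HSV);
for b in blobs(W,(14,110,100),(32,255,255),(355,200,520,300),amin=30): print('plug',b[0],b[1][0],onz(W,*b[1][0],.137))
E
```

```text
[ 0.4006 -0.2998  0.3389]
890.5 (353.5, 79.0) dock -0.048133222474741146 0.15311166840100796
752.0 (410.5406188964844, 62.62763977050781) dock 0.005139681259245943 0.16792680437274293
184.0 (15.299991607666016, 438.10003662109375) dock -0.4562819208696893 -0.25671528923375647
149.5 (297.7735900878906, 260.7924499511719) dock -0.10334969423675221 -0.02672810527454216
yel 7398.5 (563.2353515625, 161.058837890625)
yel 1346.0 (299.0, 228.0)
yel 233.5 (491.13507080078125, 236.18919372558594)
yel 138.5 (478.5, 3.0)
yel 103.0 (430.5, 234.0)
plug 233.5 (491.13507080078125, 236.18919372558594) [ 0.5143 -0.4156  0.137 ]
plug 103.0 (430.5, 234.0) [ 0.4683 -0.3808  0.137 ]
```

The ball went from dock y = +21 to −27 mm, so the dock is off. Next is pack2.

```bash
cat >> h.py <<'E'
X=np.array([np.cos(-.6118),np.sin(-.6118)]);Y=np.array([-X[1],X[0]])
DO=np.array([.4416,-.3774])-.003*X-.001*Y
PK=[DO+x*X for x in(-.027,.029,.085)]
TO=np.array([.545,-.007]);TX=np.array([np.cos(-.02),np.sin(-.02)]);TY=np.array([-TX[1],TX[0]])
SL=[TO+x*TX-.07*TY for x in(-.056,0,.056)]; WELL=TO-.078*TX+.078*TY; DISH=TO+.05*TX+.08*TY
E
python3 - <<'E'
from h import *
print(PK,SL,WELL,DISH); go(*PK[2],.06,-.6118)
E
```

```text
[array([ 0.4165, -0.361 ]), array([ 0.4623, -0.3932]), array([ 0.5082, -0.4253])] [array([ 0.4876, -0.0759]), array([ 0.5436, -0.077 ]), array([ 0.5996, -0.0781])] [0.4686 0.0725] [0.5966 0.072 ]
dyaw -0.001 j6 -0.1635435269884447
MOVE [-41.2 160.5 278.7] [-0.002  0.     0.001] cur [ 0.4006 -0.2998  0.3389] close-axis -0.611
```

>>> {"name": "jog_arm", "arguments": {
  "moves": [
    [-13,48,0,0,0,0],
    [-26,96,0,0,0,0],
    [-41,145,0,0,0,0],
    [-41,160.5,40,0,0,0],
    [-41,160.5,90,0,0,0],
    [-41,160.5,140,0,0,0],
    [-41,160.5,140,0,0,0]
  ],
  "fingers": 42
}}

```text
t: 18.0
tool_pos: [0.5058, -0.4229, 0.1917]
orientation: [-2.774, -1.444, 0.007]
contact_force: [-0.4, -0.3, -0.1]
opening: 0.0419
grip_force: 0.0
```

>>> {"name": "jog_arm", "arguments": {
  "moves": [
    [0,0,40,0,0,0],
    [0,0,75,0,0,0],
    [0,0,105,0,0,0],
    [0,0,125,0,0,0],
    [0,0,139,0,0,0],
    [0,0,139,0,0,0]
  ]
}}

```text
t: 18.6
tool_pos: [0.5085, -0.4254, 0.0605]
orientation: [-2.785, -1.45, 0.001]
contact_force: [-0.2, 0.0, -0.2]
opening: 0.0422
grip_force: 0.0
```

>>> {"name": "jog_arm", "arguments": {
  "moves": [
    [0,0,0,0,0,0],
    [0,0,0,0,0,0],
    [0,0,0,0,0,0],
    [0,0,0,0,0,0],
    [0,0,0,0,0,0],
    [0,0,0,0,0,0]
  ],
  "fingers": 0,
  "squeeze": 40
}}

```text
t: 19.2
tool_pos: [0.5093, -0.4262, 0.0627]
orientation: [2.785, 1.449, 0.001]
contact_force: [-0.5, -0.2, 7.7]
opening: 0.0192
grip_force: 40.4
```

>>> {"name": "jog_arm", "arguments": {
  "moves": [
    [0,0,-10,0,0,0],
    [0,0,-30,0,0,0],
    [0,0,-60,0,0,0],
    [0,0,-100,0,0,0],
    [0,0,-145,0,0,0],
    [0,0,-185,0,0,0],
    [0,0,-185,0,0,0],
    [0,0,-185,0,0,0]
  ]
}}

```text
t: 20.0
tool_pos: [0.5086, -0.4254, 0.2469]
orientation: [2.786, 1.45, 0.001]
contact_force: [0.4, -0.1, -3.6]
opening: 0.0194
grip_force: 39.4
```

```bash
python3 - <<'E'
from h import *
s=bot.state();print(s['contact_force'],s['opening'],s['tool_pos'])
go(*SL[2],.245,-.02)
W=shot('wrist','w8.png')
E
```

```text
[ 0.3715 -0.0533 -3.6171] 0.01937194289760153 [ 0.5086 -0.4254  0.2469]
dyaw 0.591 j6 -0.18518960083135808
MOVE [ 336.7 -124.7    1.6] [ 0.001  0.001 -0.591] cur [ 0.5086 -0.4254  0.2469] close-axis -0.611
```

View pics/w8.png

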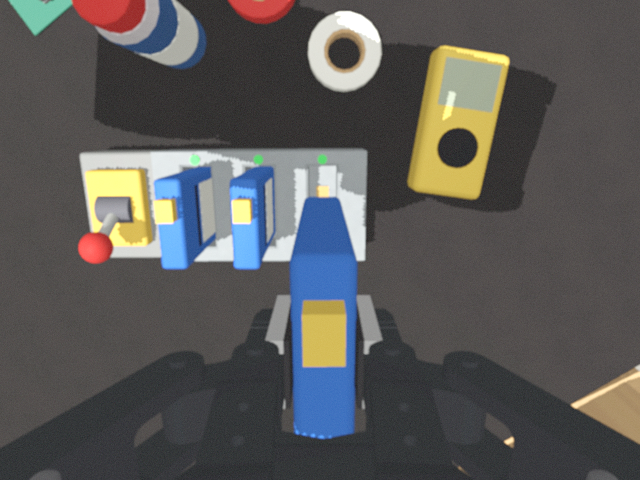

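The wrist view shows the pack upright between the pads with its plug at (324,333). The toggle leans to the off side at (96,247) and the other two packs are in place.

>>> {"name": "jog_arm", "arguments": {
  "moves": [
    [30,-11,0,0,0,-0.06],
    [75,-28,0,0,0,-0.13],
    [120,-44,0,0,0,-0.21],
    [165,-61,0,0,0,-0.29],
    [210,-78,0,0,0,-0.37],
    [255,-94,0,0,0,-0.45],
    [295,-109,0,0,0,-0.52],
    [320,-118,0,0,0,-0.57],
    [335,-124,0,0,0,-0.591],
    [335,-124,0,0,0,-0.591]
  ]
}}

```text
t: 21.05
tool_pos: [0.5992, -0.0785, 0.2447]
orientation: [-2.24, -2.2, 0.002]
contact_force: [-0.4, -0.4, -3.6]
opening: 0.0194
grip_force: 39.7
```

>>> {"name": "jog_arm", "arguments": {
  "moves": [
    [0,0,0,0,0,0],
    [0,0,0,0,0,0],
    [0,0,0,0,0,0],
    [0,0,0,0,0,0]
  ]
}}

```text
t: 21.45
tool_pos: [0.5992, -0.081, 0.2459]
orientation: [-2.245, -2.198, 0.0]
contact_force: [0.0, -0.1, -3.5]
opening: 0.0196
grip_force: 39.7
```

```bash
python3 - <<'E'
from h import *
go(SL[2][0],SL[2][1]-.002,.13,-.02)
W=shot('wrist','w9.png')
for p in SL[:2]: print(proj(W,[*p,.063]))
for p in((-.1,-.07-.045),(-.1,-.025),(.1,-.025)): q=TO+p[0]*TX+p[1]*TY; print('insert corner',proj(W,[*q,.063]))
E
```

```text
dyaw 0.001 j6 -0.22203964800341655
MOVE [  0.9   0.4 115.9] [-0.     0.    -0.001] cur [ 0.5992 -0.081   0.2459] close-axis -0.021
[195.392  206.1835]
[259.4589 205.9875]
insert corner [151.1237 255.6527]
insert corner [139.8032 153.9762]
insert corner [376.1168 152.9878]
```

View pics/w9.png

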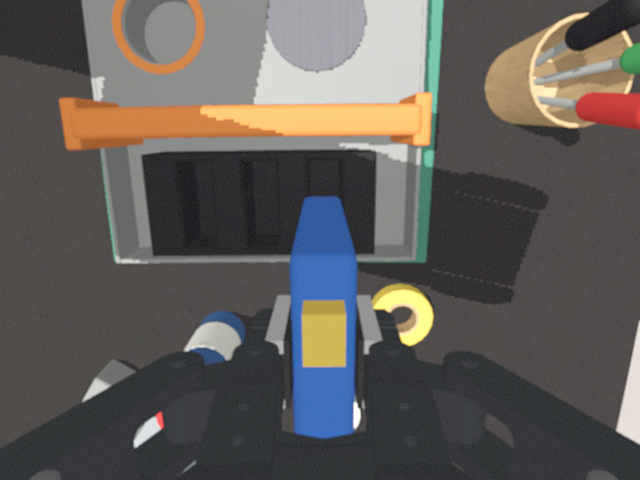

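The wrist view shows the three slots at u≈196, 261 and 325, v≈205, with the insert corners at (144,153), (375,152) and (152,256), as predicted. I'll lower the pack.

>>> {"name": "jog_arm", "arguments": {
  "moves": [
    [1,1.5,40,0,0,0],
    [1,1.5,80,0,0,0],
    [1,1.5,110,0,0,0],
    [1,1.5,128,0,0,0],
    [1,1.5,136,0,0,0],
    [1,1.5,144,0,0,0],
    [1,1.5,152,0,0,0],
    [1,1.5,160,0,0,0],
    [1,1.5,168,0,0,0],
    [1,1.5,168,0,0,0]
  ]
}}

```text
t: 22.5
tool_pos: [0.6005, -0.0791, 0.0771]
orientation: [-2.243, -2.198, 0.001]
contact_force: [-0.0, 0.4, -2.9]
opening: 0.0198
grip_force: 39.6
```

>>> {"name": "jog_arm", "arguments": {
  "moves": [
    [0,0,6,0,0,0],
    [0,0,12,0,0,0],
    [0,0,16,0,0,0],
    [0,0,18,0,0,0],
    [0,0,18,0,0,0]
  ]
}}

```text
t: 23.0
tool_pos: [0.6008, -0.0791, 0.0597]
orientation: [-2.243, -2.199, 0.001]
contact_force: [-0.5, 0.1, -3.4]
opening: 0.0191
grip_force: 39.8
```

>>> {"name": "jog_arm", "arguments": {
  "moves": [
    [0,0,1,0,0,0],
    [0,0,2,0,0,0],
    [0,0,2,0,0,0]
  ]
}}

```text
t: 23.3
tool_pos: [0.6011, -0.0792, 0.0587]
orientation: [2.243, 2.199, 0.001]
contact_force: [-2.0, -0.2, 4.4]
opening: 0.0191
grip_force: 40.7
```

>>> {"name": "jog_arm", "arguments": {
  "moves": [
    [0,0,0,0,0,0],
    [0,0,0,0,0,0],
    [0,0,0,0,0,0],
    [0,0,-30,0,0,0],
    [0,0,-80,0,0,0],
    [0,0,-130,0,0,0],
    [0,0,-180,0,0,0],
    [0,0,-180,0,0,0],
    [0,0,-180,0,0,0]
  ],
  "fingers": 42
}}

```text
t: 24.2
tool_pos: [0.6011, -0.0792, 0.2389]
orientation: [2.242, 2.198, 0.002]
contact_force: [-0.4, -0.1, -1.6]
opening: 0.042
grip_force: 0.0
```

```bash
python3 - <<'E'
from h import *
W=shot('wrist','w10.png')
for b in blobs(W,(105,130,60),(125,255,255),amin=100): print(b[0],b[1])
go(*PK[1]+.0025*Y,.24,-.6118)
go(*PK[1]+.0025*Y,.06,-.6118)
T=shot('top')
for n,lo,hi,roi in(('red',(0,150,100),(6,255,255),(380,220,430,260)),('yel',(18,110,100),(32,255,255),(370,185,415,222)),('wh',(0,0,170),(180,50,255),(420,205,460,245))):
  m=[b[1][0] for b in blobs(T,lo,hi,roi,5)][:2]; print(n,m)
E
```

```text
2822.5 ((322.0, 219.0), (104.0, 30.0), 90.0)
560.5 ((163.6000518798828, 464.8000793457031), (19.677398681640625, 40.24921798706055), 26.56505012512207)
101.5 ((208.97000122070312, 320.7899475097656), (8.061017036437988, 21.21320343017578), 81.8698959350586)
dyaw -0.592 j6 -0.21985456815356716
MOVE [-314.7 -130.5   -2.5] [-0.     0.     0.592] cur [ 0.6006 -0.0791  0.2375] close-axis -0.02
dyaw -0.592 j6 -0.21985456815356716
MOVE [-314.7 -130.5  177.5] [-0.     0.     0.592] cur [ 0.6006 -0.0791  0.2375] close-axis -0.02
red [(412.77435302734375, 240.095947265625), (419.5, 258.0)]
yel []
wh [(439.0, 226.0)]
```

>>> {"name": "jog_arm", "arguments": {
  "moves": [
    [-35,-14,0,0,0,0.06],
    [-75,-31,0,0,0,0.14],
    [-120,-50,0,0,0,0.23],
    [-165,-68,0,0,0,0.31],
    [-210,-87,0,0,0,0.4],
    [-255,-106,0,0,0,0.48],
    [-295,-122,0,0,0,0.55],
    [-315,-130.5,0,0,0,0.592],
    [-315,-130.5,0,0,0,0.592],
    [-315,-130.5,0,0,0,0.592]
  ]
}}

```text
t: 25.3
tool_pos: [0.4637, -0.3913, 0.2365]
orientation: [-2.785, -1.447, 0.001]
contact_force: [0.5, 0.3, -0.5]
opening: 0.0419
grip_force: 0.0
```

```bash
python3 - <<'E'
from h import *
go(*PK[1]+.0025*Y,.06,-.6118)
E
```

```text
dyaw 0.001 j6 -0.19751931370054815
MOVE [  0.    0.4 176.5] [-0.003 -0.001 -0.001] cur [ 0.4637 -0.3913  0.2365] close-axis -0.612
```

>>> {"name": "jog_arm", "arguments": {
  "moves": [
    [0,0,45,0,0,0],
    [0,0,90,0,0,0],
    [0,0,125,0,0,0],
    [0,0,150,0,0,0],
    [0,0,165,0,0,0],
    [0,0,176,0,0,0],
    [0,0,176,0,0,0]
  ]
}}

```text
t: 26.0
tool_pos: [0.4641, -0.3901, 0.0606]
orientation: [-2.784, -1.45, 0.001]
contact_force: [0.2, -0.8, 0.4]
opening: 0.0419
grip_force: 0.0
```

>>> {"name": "jog_arm", "arguments": {
  "moves": [
    [0,0,0,0,0,0],
    [0,0,0,0,0,0],
    [0,0,0,0,0,0],
    [0,0,0,0,0,0],
    [0,0,0,0,0,0]
  ],
  "fingers": 0
}}

```text
t: 26.5
tool_pos: [0.4644, -0.3916, 0.0629]
orientation: [2.787, 1.448, 0.001]
contact_force: [-0.3, 3.3, 5.9]
opening: 0.0197
grip_force: 41.0
```

>>> {"name": "jog_arm", "arguments": {
  "moves": [
    [0,0,-10,0,0,0],
    [0,0,-30,0,0,0],
    [0,0,-60,0,0,0],
    [0,0,-100,0,0,0],
    [0,0,-145,0,0,0],
    [0,0,-185,0,0,0],
    [0,0,-185,0,0,0],
    [0,0,-185,0,0,0]
  ]
}}

```text
t: 27.3
tool_pos: [0.4639, -0.3914, 0.2475]
orientation: [2.787, 1.448, 0.0]
contact_force: [-1.1, -0.2, -3.0]
opening: 0.0193
grip_force: 39.7
```

```bash
python3 - <<'E'
from h import *
W=shot('wrist','w11.png')
for b in blobs(W,(18,110,100),(32,255,255),(285,240,365,430),100)[:2]: print('plug',b[0],b[1])
p=SL[1]+[.0015,0]; go(p[0],p[1],.245,-.02)
E
```

```text
plug 2529.0 ((324.0, 337.5), (63.0, 42.0), 90.0)
dyaw 0.592 j6 -0.19739885157815892
MOVE [ 303.9 -113.8    1.3] [-0.001 -0.001 -0.592] cur [ 0.4636 -0.3911  0.2461] close-axis -0.612
```

>>> {"name": "jog_arm", "arguments": {
  "moves": [
    [28,-10,0,0,0,-0.05],
    [68,-25,0,0,0,-0.13],
    [108,-40,0,0,0,-0.21],
    [150,-56,0,0,0,-0.29],
    [190,-71,0,0,0,-0.37],
    [230,-86,0,0,0,-0.45],
    [265,-99,0,0,0,-0.52],
    [290,-108,0,0,0,-0.57],
    [303,-114,0,0,0,-0.592],
    [303,-114,0,0,0,-0.592]
  ]
}}

```text
t: 28.35
tool_pos: [0.5446, -0.0766, 0.2456]
orientation: [-2.24, -2.2, 0.002]
contact_force: [0.1, -0.5, -2.5]
opening: 0.0193
grip_force: 39.8
```

>>> {"name": "jog_arm", "arguments": {
  "moves": [
    [0,0,0,0,0,0],
    [0,0,0,0,0,0],
    [0,0,0,0,0,0],
    [0,0,0,0,0,0]
  ]
}}

```text
t: 28.75
tool_pos: [0.5447, -0.0787, 0.2469]
orientation: [-2.245, -2.198, 0.0]
contact_force: [0.2, 0.3, -3.6]
opening: 0.0191
grip_force: 39.8
```

```bash
python3 - <<'E'
from h import *
p=SL[1]+[.0015,-.001]; go(p[0],p[1],.06,-.02)
E
```

```text
dyaw 0.001 j6 -0.2421409749158828
MOVE [  0.8   0.4 186.9] [-0.     0.    -0.001] cur [ 0.5447 -0.0787  0.2469] close-axis -0.021
```

>>> {"name": "jog_arm", "arguments": {
  "moves": [
    [1,0.5,40,0,0,0],
    [1,0.5,80,0,0,0],
    [1,0.5,110,0,0,0],
    [1,0.5,128,0,0,0],
    [1,0.5,136,0,0,0],
    [1,0.5,144,0,0,0],
    [1,0.5,152,0,0,0],
    [1,0.5,160,0,0,0],
    [1,0.5,168,0,0,0],
    [1,0.5,168,0,0,0]
  ]
}}

```text
t: 29.75
tool_pos: [0.545, -0.077, 0.0781]
orientation: [-2.243, -2.198, 0.001]
contact_force: [0.6, 0.0, -3.8]
opening: 0.0193
grip_force: 39.7
```

>>> {"name": "jog_arm", "arguments": {
  "moves": [
    [0,0,6,0,0,0],
    [0,0,12,0,0,0],
    [0,0,17,0,0,0],
    [0,0,20,0,0,0],
    [0,0,21,0,0,0],
    [0,0,21,0,0,0]
  ]
}}

```text
t: 30.35
tool_pos: [0.5455, -0.0771, 0.0589]
orientation: [2.243, 2.199, 0.0]
contact_force: [-4.0, 0.4, 9.5]
opening: 0.0193
grip_force: 41.8
```

>>> {"name": "jog_arm", "arguments": {
  "moves": [
    [0,0,0,0,0,0],
    [0,0,0,0,0,0],
    [0,0,0,0,0,0],
    [0,0,-30,0,0,0],
    [0,0,-80,0,0,0],
    [0,0,-130,0,0,0],
    [0,0,-180,0,0,0],
    [0,0,-180,0,0,0],
    [0,0,-180,0,0,0]
  ],
  "fingers": 42
}}

```text
t: 31.25
tool_pos: [0.5456, -0.077, 0.2389]
orientation: [2.242, 2.198, 0.002]
contact_force: [-0.7, 1.3, 0.1]
opening: 0.0421
grip_force: 0.0
```

```bash
python3 - <<'E'
from h import *
p=PK[0]+.003*Y-.000*X; go(*p,.24,-.6118)
print('line passes can? can .484,-.228')
E
```

```text
dyaw -0.592 j6 -0.24009918599308308
MOVE [-284.  -121.7   -1.2] [ 0.002 -0.     0.592] cur [ 0.5456 -0.077   0.2389] close-axis -0.02
line passes can? can .484,-.228
```

>>> {"name": "jog_arm", "arguments": {
  "moves": [
    [-28,-12,0,0,0,0.06],
    [-68,-29,0,0,0,0.14],
    [-108,-46,0,0,0,0.22],
    [-150,-64,0,0,0,0.31],
    [-190,-81,0,0,0,0.39],
    [-230,-98,0,0,0,0.47],
    [-265,-113,0,0,0,0.55],
    [-284,-121.5,0,0,0,0.592],
    [-284,-121.5,0,0,0,0.592],
    [-284,-121.5,0,0,0,0.592]
  ]
}}

```text
t: 32.25
tool_pos: [0.4179, -0.3581, 0.2366]
orientation: [-2.785, -1.448, 0.001]
contact_force: [0.1, -0.2, -1.1]
opening: 0.0423
grip_force: 0.0
```

>>> {"name": "jog_arm", "arguments": {
  "moves": [
    [0,0,45,0,0,0],
    [0,0,90,0,0,0],
    [0,0,125,0,0,0],
    [0,0,150,0,0,0],
    [0,0,167,0,0,0],
    [0,0,178,0,0,0],
    [0,0,178,0,0,0]
  ]
}}

```text
t: 32.95
tool_pos: [0.4182, -0.3572, 0.0587]
orientation: [-2.784, -1.45, 0.001]
contact_force: [0.9, 0.3, 0.1]
opening: 0.0422
grip_force: 0.0
```

>>> {"name": "jog_arm", "arguments": {
  "moves": [
    [0,0,0,0,0,0],
    [0,0,0,0,0,0],
    [0,0,0,0,0,0],
    [0,0,0,0,0,0],
    [0,0,0,0,0,0]
  ],
  "fingers": 0
}}

```text
t: 33.45
tool_pos: [0.4187, -0.3587, 0.0609]
orientation: [2.786, 1.448, 0.001]
contact_force: [0.7, 2.9, 6.5]
opening: 0.0197
grip_force: 40.8
```

>>> {"name": "jog_arm", "arguments": {
  "moves": [
    [0,0,-10,0,0,0],
    [0,0,-30,0,0,0],
    [0,0,-60,0,0,0],
    [0,0,-100,0,0,0],
    [0,0,-145,0,0,0],
    [0,0,-185,0,0,0],
    [0,0,-185,0,0,0],
    [0,0,-185,0,0,0]
  ]
}}

```text
t: 34.25
tool_pos: [0.418, -0.3583, 0.2455]
orientation: [2.787, 1.448, 0.0]
contact_force: [0.5, 0.7, -3.3]
opening: 0.0196
grip_force: 39.7
```

```bash
python3 - <<'E'
from h import *
W=shot('wrist','w12.png')
for b in blobs(W,(18,110,100),(32,255,255),(285,240,365,430),100)[:2]: print('plug',b[0],b[1])
p=SL[0]+[.0015,-.001]; go(p[0],p[1],.245,-.02)
E
```

```text
plug 2659.5 ((323.0, 342.5), (65.0, 42.0), 90.0)
dyaw 0.592 j6 -0.21652928522782905
MOVE [ 271.2 -103.1   -0.5] [-0.001 -0.001 -0.592] cur [ 0.4177 -0.358   0.2443] close-axis -0.612
```

>>> {"name": "jog_arm", "arguments": {
  "moves": [
    [25,-9,0,0,0,-0.05],
    [60,-23,0,0,0,-0.13],
    [97,-37,0,0,0,-0.21],
    [134,-51,0,0,0,-0.29],
    [170,-65,0,0,0,-0.37],
    [207,-79,0,0,0,-0.45],
    [238,-90,0,0,0,-0.52],
    [260,-99,0,0,0,-0.57],
    [272,-103,0,0,0,-0.592],
    [272,-103,0,0,0,-0.592]
  ]
}}

```text
t: 35.3
tool_pos: [0.49, -0.0757, 0.2439]
orientation: [-2.24, -2.2, 0.002]
contact_force: [0.4, 0.2, -2.8]
opening: 0.0196
grip_force: 39.7
```

>>> {"name": "jog_arm", "arguments": {
  "moves": [
    [0,0,0,0,0,0],
    [0,0,0,0,0,0],
    [0,0,0,0,0,0],
    [0,0,0,0,0,0]
  ]
}}

```text
t: 35.7
tool_pos: [0.4901, -0.0773, 0.2449]
orientation: [2.245, 2.198, -0.0]
contact_force: [0.6, -0.7, -3.6]
opening: 0.0192
grip_force: 39.7
```

```bash
python3 - <<'E'
from h import *
p=SL[0]+[.0015,0]; go(p[0],p[1],.06,-.02)
E
```

```text
dyaw 0.001 j6 -0.26830758949189326
MOVE [  1.5  -1.  184.9] [-0.     0.    -0.001] cur [ 0.4901 -0.0773  0.2449] close-axis -0.021
```

>>> {"name": "jog_arm", "arguments": {
  "moves": [
    [1,-1,40,0,0,0],
    [1,-1,80,0,0,0],
    [1,-1,110,0,0,0],
    [1,-1,128,0,0,0],
    [1,-1,136,0,0,0],
    [1,-1,144,0,0,0],
    [1,-1,152,0,0,0],
    [1,-1,160,0,0,0],
    [1,-1,168,0,0,0],
    [1,-1,168,0,0,0]
  ]
}}

```text
t: 36.7
tool_pos: [0.4889, -0.0756, 0.0762]
orientation: [-2.243, -2.199, 0.001]
contact_force: [-0.1, 0.5, -3.1]
opening: 0.0194
grip_force: 39.6
```

>>> {"name": "jog_arm", "arguments": {
  "moves": [
    [0,0,6,0,0,0],
    [0,0,12,0,0,0],
    [0,0,17,0,0,0],
    [0,0,20,0,0,0],
    [0,0,21,0,0,0],
    [0,0,21,0,0,0]
  ]
}}

```text
t: 37.3
tool_pos: [0.4893, -0.0757, 0.0569]
orientation: [2.243, 2.199, 0.0]
contact_force: [-4.2, 1.5, 14.4]
opening: 0.0192
grip_force: 42.1
```

>>> {"name": "jog_arm", "arguments": {
  "moves": [
    [0,0,0,0,0,0],
    [0,0,0,0,0,0],
    [0,0,0,0,0,0],
    [0,0,-30,0,0,0],
    [0,0,-80,0,0,0],
    [0,0,-130,0,0,0],
    [0,0,-180,0,0,0],
    [0,0,-220,0,0,0],
    [0,0,-270,0,0,0],
    [0,0,-270,0,0,0]
  ],
  "fingers": 42
}}

```text
t: 38.3
tool_pos: [0.491, -0.0761, 0.3319]
orientation: [2.237, 2.193, 0.008]
contact_force: [-0.4, -0.1, -1.2]
opening: 0.042
grip_force: 0.0
```

```bash
python3 - <<'E'
from h import *
go(.52,-.28,.33,-.02)
E
```

```text
dyaw -0.0 j6 -0.2669183542206051
MOVE [-203.2   33.1    2.8] [0.01  0.003 0.   ] cur [ 0.491  -0.0761  0.3319] close-axis -0.02
```

>>> {"name": "jog_arm", "arguments": {
  "moves": [
    [-203,33,0,0,0,0],
    [-203,33,0,0,0,0],
    [-203,33,0,0,0,0],
    [-203,33,0,0,0,0],
    [-203,33,0,0,0,0],
    [-203,33,0,0,0,0],
    [-203,33,0,0,0,0],
    [-203,33,0,0,0,0],
    [-203,33,0,0,0,0]
  ],
  "fingers": 80
}}

```text
t: 39.2
tool_pos: [0.5183, -0.2781, 0.3264]
orientation: [2.241, 2.2, 0.0]
contact_force: [0.1, 0.0, 0.6]
opening: 0.0798
grip_force: 0.0
```

```bash
python3 - <<'E'
from h import *
W=shot('wrist','w13.png');print(bot.state()['tool_pos'])
for n,lo,hi in(('red',(0,150,90),(6,255,255)),('yel',(18,110,100),(32,255,255)),('wh',(0,0,170),(180,50,255)),('blue',(100,110,50),(125,255,255))):
  for b in blobs(W,lo,hi,None,150)[:7]:
    p=cv2.minEnclosingCircle(b[2])[0]; print(n,b[0],np.round(p,1),round(cv2.minEnclosingCircle(b[2])[1],1),'z.02',onz(W,*p,.02)[:2],'z.15',onz(W,*p,.15)[:2])
E
```

```text
[ 0.5183 -0.2783  0.3264]
red 2720.0 [372.7 148.5] 30.3 z.02 [ 0.5746 -0.2329] z.15 [ 0.5598 -0.227 ]
red 1501.5 [281.4 149.5] 22.8 z.02 [ 0.4718 -0.2321] z.15 [ 0.4846 -0.2265]
red 459.0 [150.8 263. ] 13.2 z.02 [ 0.3068 -0.3633] z.15 [ 0.3637 -0.3225]
yel 4204.5 [433.2 316.2] 58.4 z.02 [ 0.6534 -0.44  ] z.15 [ 0.6175 -0.3786]
yel 3050.5 [463.6 123.4] 32.7 z.02 [ 0.6758 -0.207 ] z.15 [ 0.6339 -0.208 ]
yel 1860.5 [178.5 232. ] 36.3 z.02 [ 0.3451 -0.3252] z.15 [ 0.3918 -0.2946]
wh 14700.0 [253.1 269.1] 119.1 z.02 [ 0.4311 -0.3733] z.15 [ 0.4548 -0.3298]
wh 2375.5 [393.8 227.2] 28.3 z.02 [ 0.6006 -0.3242] z.15 [ 0.5789 -0.2939]
wh 1269.5 [414.5  22. ] 77.7 z.02 [ 0.6176 -0.1027] z.15 [ 0.5913 -0.1317]
wh 818.0 [455. 300.] 24.1 z.02 [ 0.6795 -0.4185] z.15 [ 0.6366 -0.3629]
blue 745.5 [410.5  13. ] 24.3 z.02 [ 0.6131 -0.0939] z.15 [ 0.588  -0.1252]
blue 646.0 [286.5  13.5] 20.6 z.02 [ 0.4831 -0.0923] z.15 [ 0.4928 -0.1241]
blue 614.0 [349.  13.] 19.1 z.02 [ 0.5486 -0.093 ] z.15 [ 0.5408 -0.1246]
```

View pics/w13.png

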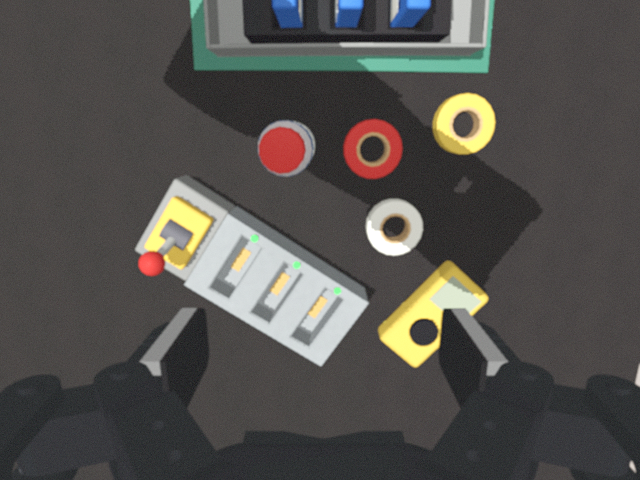

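The wrist view shows all three packs seated (blue tops at the top edge) and the dock empty with the toggle off. The can cap is at (281,149), the red roll at (373,149), yellow at (464,124) and white at (394,227).

```bash
python3 - <<'E'
from h import *
go(.484,-.2265,.048,-.02)
E
```

```text
dyaw -0.001 j6 -0.5863027380727861
MOVE [ 51.2 -35.4 278.4] [0.001 0.    0.001] cur [ 0.5183 -0.2783  0.3264] close-axis -0.019
```

>>> {"name": "jog_arm", "arguments": {
  "moves": [
    [30,-21,0,0,0,0],
    [51,-35.5,0,0,0,0],
    [51,-35.5,50,0,0,0],
    [51,-35.5,100,0,0,0],
    [51,-35.5,145,0,0,0],
    [51,-35.5,185,0,0,0],
    [51,-35.5,220,0,0,0],
    [51,-35.5,250,0,0,0],
    [51,-35.5,270,0,0,0],
    [51,-35.5,278,0,0,0]
  ]
}}

```text
t: 40.25
tool_pos: [0.4832, -0.2268, 0.0465]
orientation: [-2.241, -2.198, 0.001]
contact_force: [0.4, -0.3, -0.2]
opening: 0.0797
grip_force: 0.0
```

>>> {"name": "jog_arm", "arguments": {
  "moves": [
    [0,0,0,0,0,0],
    [0,0,0,0,0,0],
    [0,0,0,0,0,0],
    [0,0,0,0,0,0],
    [0,0,0,0,0,0]
  ],
  "fingers": 0,
  "squeeze": 30
}}

```text
t: 40.75
tool_pos: [0.4843, -0.2279, 0.0492]
orientation: [2.242, 2.197, 0.001]
contact_force: [1.2, 0.9, 7.6]
opening: 0.0497
grip_force: 32.2
```

>>> {"name": "jog_arm", "arguments": {
  "moves": [
    [0,0,-10,0,0,0],
    [0,0,-30,0,0,0],
    [0,0,-60,0,0,0],
    [0,0,-100,0,0,0],
    [0,0,-140,0,0,0],
    [0,0,-180,0,0,0],
    [0,0,-190,0,0,0],
    [0,0,-190,0,0,0]
  ]
}}

```text
t: 41.55
tool_pos: [0.4838, -0.2277, 0.2396]
orientation: [2.241, 2.197, 0.001]
contact_force: [0.1, -0.5, -3.0]
opening: 0.049
grip_force: 32.1
```

```bash
python3 - <<'E'
from h import *
s=bot.state();print(s['opening'],s['contact_force'])
W=shot('wrist');
for b in blobs(W,(0,150,90),(6,255,255),(270,200,380,450),150)[:2]: print('cap',b[1],cv2.minEnclosingCircle(b[2]))
print('expected cap',proj(W,s['tool_pos']+np.array([0,0,.15-.0485])))
go(WELL[0],WELL[1],.238,-.02)
E
```

```text
0.04897183003603178 [ 0.1283 -0.5384 -2.9505]
cap ((324.5, 377.0), (122.0, 109.0), 90.0) ((324.5, 384.0), 71.31804656982422)
expected cap [324.7264 445.1112]
dyaw 0.0 j6 -0.5433633729091555
MOVE [299.6 -20.7  -0.2] [ 0.  0. -0.] cur [ 0.4833 -0.2274  0.2379] close-axis -0.02
```

>>> {"name": "jog_arm", "arguments": {
  "moves": [
    [25,-2,0,0,0,0],
    [65,-4,0,0,0,0],
    [105,-7,0,0,0,0],
    [145,-10,0,0,0,0],
    [185,-13,0,0,0,0],
    [225,-16,0,0,0,0],
    [260,-18,0,0,0,0],
    [285,-20,0,0,0,0],
    [299,-20.5,0,0,0,0],
    [299,-20.5,0,0,0,0]
  ]
}}

```text
t: 42.6
tool_pos: [0.4686, 0.0728, 0.2368]
orientation: [-2.24, -2.2, 0.003]
contact_force: [-1.1, -0.1, -1.8]
opening: 0.0493
grip_force: 31.9
```

>>> {"name": "jog_arm", "arguments": {
  "moves": [
    [0,0,0,0,0,0],
    [0,0,0,0,0,0],
    [0,0,0,0,0,0],
    [0,0,0,0,0,0]
  ]
}}

```text
t: 43.0
tool_pos: [0.4693, 0.0711, 0.2379]
orientation: [2.245, 2.198, -0.0]
contact_force: [-0.6, -0.4, -3.0]
opening: 0.0492
grip_force: 31.9
```

```bash
python3 - <<'E'
from h import *
go(WELL[0]+.0005,WELL[1]+.0005,.06,-.02)
S=shot('scene');T=shot('top')
for n,c in(('T',T),('S',S)):
  for b in blobs(c,(6,120,100),(20,255,255),None,20)[:5]: print(n,b[0],b[1][:2],proj(c,[*WELL,.054]))
E
```

```text
dyaw 0.001 j6 0.03228247473070521
MOVE [  2.   -0.2 177.9] [-0.     0.    -0.001] cur [0.4693 0.0711 0.2379] close-axis -0.021
T 576.5 ((324.3299560546875, 252.30999755859375), (111.86429595947266, 14.9906644821167)) [291.3336 288.2315]
T 500.5 ((12.0, 388.9999694824219), (51.99999237060547, 23.999996185302734)) [291.3336 288.2315]
T 398.0 ((608.1268310546875, 116.78968811035156), (7.946340560913086, 62.02687072753906)) [291.3336 288.2315]
T 211.0 ((15.509902954101562, 165.0989990234375), (8.05980110168457, 31.841190338134766)) [291.3336 288.2315]
S 940.5 ((637.2803955078125, 377.63787841796875), (17.873477935791016, 103.94214630126953)) [348.4288 232.0061]
S 875.5 ((310.2315673828125, 233.6879119873047), (20.3624210357666, 93.211181640625)) [348.4288 232.0061]
S 382.0 ((349.0, 232.0), (24.0, 20.0)) [348.4288 232.0061]
S 89.0 ((245.00003051757812, 221.00003051757812), (9.899494171142578, 11.31370735168457)) [348.4288 232.0061]
S 68.0 ((231.5, 249.0), (8.0, 11.0)) [348.4288 232.0061]
```

>>> {"name": "jog_arm", "arguments": {
  "moves": [
    [2,0,40,0,0,0],
    [2,0,80,0,0,0],
    [2,0,110,0,0,0],
    [2,0,122,0,0,0],
    [2,0,130,0,0,0],
    [2,0,138,0,0,0],
    [2,0,147,0,0,0],
    [2,0,156,0,0,0],
    [2,0,165,0,0,0],
    [2,0,165,0,0,0]
  ]
}}

```text
t: 44.1
tool_pos: [0.4688, 0.0737, 0.072]
orientation: [-2.243, -2.198, 0.002]
contact_force: [0.2, -0.3, -2.5]
opening: 0.049
grip_force: 32.0
```

>>> {"name": "jog_arm", "arguments": {
  "moves": [
    [0,0,5,0,0,0],
    [0,0,9,0,0,0],
    [0,0,12,0,0,0],
    [0,0,14,0,0,0],
    [0,0,14,0,0,0]
  ]
}}

```text
t: 44.6
tool_pos: [0.4694, 0.0738, 0.0602]
orientation: [2.243, 2.199, 0.001]
contact_force: [-4.6, 0.0, 17.9]
opening: 0.0492
grip_force: 33.9
```

>>> {"name": "jog_arm", "arguments": {
  "moves": [
    [0,0,-2,0,0,0],
    [0,0,-2,0,0,0],
    [0,0,-2,0,0,0],
    [0,0,-2,0,0,0],
    [0,0,-40,0,0,0],
    [0,0,-90,0,0,0],
    [0,0,-140,0,0,0],
    [0,0,-190,0,0,0],
    [0,0,-240,0,0,0],
    [0,0,-240,0,0,0]
  ],
  "fingers": 82
}}

```text
t: 45.6
tool_pos: [0.4711, 0.0738, 0.305]
orientation: [2.238, 2.194, 0.012]
contact_force: [0.4, -0.5, -1.6]
opening: 0.0823
grip_force: 0.0
```

```bash
python3 - <<'E'
from h import *
S=shot('scene');T=shot('top')
for b in blobs(S,(0,150,100),(6,255,255),(300,150,420,260),20): print('S',b[0],b[1][:2],proj(S,[*WELL,.161]))
for n,lo,hi,roi in(('red',(0,150,100),(6,255,255),(380,220,430,260)),('yel',(18,90,100),(34,255,255),(370,185,415,222)),('wh',(0,0,170),(180,50,255),(420,205,460,245))):
  h=cv2.cvtColor(T['frame'],cv2.COLOR_RGB2HSV);m=cv2.inRange(h,lo,hi);z=np.argwhere(m[roi[1]:roi[3],roi[0]:roi[2]])
  if len(z): c=(z.min(0)+z.max(0))/2; print(n,len(z),c[1]+roi[0],c[0]+roi[1],onz(T,c[1]+roi[0],c[0]+roi[1],.015)[:2])
for n,lo,hi,roi in(('red',(0,150,100),(6,255,255),(225,205,290,245)),('yel',(18,90,100),(34,255,255),(210,230,260,270)),('wh',(0,0,150),(180,60,255),(200,200,232,232))):
  h=cv2.cvtColor(S['frame'],cv2.COLOR_RGB2HSV);m=cv2.inRange(h,lo,hi);z=np.argwhere(m[roi[1]:roi[3],roi[0]:roi[2]])
  if len(z): c=(z.min(0)+z.max(0))/2; print('S',n,len(z),c[1]+roi[0],c[0]+roi[1],onz(S,c[1]+roi[0],c[0]+roi[1],.012)[:2])
go(.5746,-.2329,.24,-.02)
E
```

```text
S 139.0 ((352.5, 212.5), (13.0, 13.0)) [350.7297 209.8763]
red 363 405.5 239.5 [ 0.574  -0.2329]
yel 427 391.0 202.5 [ 0.6774 -0.2072]
wh 344 439.0 226.0 [ 0.6025 -0.3267]
S red 293 245.0 222.5 [ 0.5754 -0.2328]
S yel 418 232.0 250.0 [ 0.6773 -0.2061]
S wh 277 216.0 216.0 [ 0.6018 -0.3261]
dyaw -0.0 j6 0.03676814974042772
MOVE [-304.5  111.4   59.7] [0.002 0.    0.   ] cur [0.4692 0.0738 0.2995] close-axis -0.02
```

>>> {"name": "jog_arm", "arguments": {
  "moves": [
    [-50,18,10,0,0,0],
    [-100,36,20,0,0,0],
    [-150,54,30,0,0,0],
    [-200,72,40,0,0,0],
    [-240,87,48,0,0,0],
    [-280,102,56,0,0,0],
    [-304,111.5,60,0,0,0],
    [-304,111.5,60,0,0,0],
    [-304,111.5,60,0,0,0]
  ]
}}

```text
t: 46.6
tool_pos: [0.5738, -0.2324, 0.2367]
orientation: [-2.242, -2.195, 0.002]
contact_force: [-0.1, 0.2, -0.4]
opening: 0.0818
grip_force: 0.0
```

```bash
python3 - <<'E'
from h import *
go(.5745,-.2329,-.033,-.02)
E
```

```text
dyaw 0.001 j6 -0.47042927665541356
MOVE [ -1.    1.6 269.7] [-0.004 -0.002 -0.001] cur [ 0.5738 -0.2324  0.2367] close-axis -0.021
```

>>> {"name": "jog_arm", "arguments": {
  "moves": [
    [-0.5,1,50,0,0,0],
    [-0.5,1,100,0,0,0],
    [-0.5,1,150,0,0,0],
    [-0.5,1,195,0,0,0],
    [-0.5,1,230,0,0,0],
    [-0.5,1,250,0,0,0],
    [-0.5,1,260,0,0,0],
    [-0.5,1,266,0,0,0],
    [-0.5,1,270,0,0,0],
    [-0.5,1,270,0,0,0]
  ]
}}

```text
t: 47.6
tool_pos: [0.5759, -0.2329, -0.0304]
orientation: [2.243, 2.199, 0.0]
contact_force: [0.0, -0.1, -0.6]
opening: 0.082
grip_force: 0.0
```

>>> {"name": "jog_arm", "arguments": {
  "moves": [
    [0,0,0,0,0,0],
    [0,0,0,0,0,0],
    [0,0,0,0,0,0],
    [0,0,0,0,0,0]
  ],
  "fingers": 0,
  "squeeze": 25
}}

```text
t: 48.0
tool_pos: [0.576, -0.2331, -0.0295]
orientation: [2.242, 2.198, 0.001]
contact_force: [-2.4, 1.2, 8.0]
opening: 0.0654
grip_force: 25.7
```

>>> {"name": "jog_arm", "arguments": {
  "moves": [
    [0,0,-8,0,0,0],
    [0,0,-25,0,0,0],
    [0,0,-60,0,0,0],
    [0,0,-100,0,0,0],
    [0,0,-145,0,0,0],
    [0,0,-190,0,0,0],
    [0,0,-215,0,0,0],
    [0,0,-215,0,0,0]
  ]
}}

```text
t: 48.8
tool_pos: [0.5768, -0.2336, 0.1889]
orientation: [2.238, 2.194, 0.003]
contact_force: [-0.1, -0.5, -1.1]
opening: 0.065
grip_force: 28.3
```

```bash
python3 - <<'E'
from h import *
s=bot.state();print(s['opening'],s['contact_force'])
W=shot('wrist')
for b in blobs(W,(0,150,70),(6,255,255),(200,180,450,440),150)[:2]: print('tape',b[0],b[1])
c=s['tool_pos']+np.array([0,0,.020+.030]); r=.033
print([proj(W,c+np.array(d)) for d in((0,r,0),(0,0,0),(r,0,0))])
go(*DISH,.182,-.02)
E
```

```text
0.06497273403273976 [-0.149  -0.4801 -1.0662]
tape 26910.0 ((323.25, 322.25), (184.55487060546875, 185.26194763183594), 45.0)
[array([322.4981, 241.6172]), array([324.5134, 335.8786]), array([421.9207, 333.6323])]
dyaw 0.0 j6 -0.47075808026535587
MOVE [305.5  14.5   3.7] [ 0.003  0.002 -0.   ] cur [ 0.576  -0.2332  0.1862] close-axis -0.02
```

>>> {"name": "jog_arm", "arguments": {
  "moves": [
    [30,1,0,0,0,0],
    [75,4,0,0,0,0],
    [120,6,0,0,0,0],
    [165,8,0,0,0,0],
    [210,10,0,0,0,0],
    [250,12,0,0,0,0],
    [280,13,0,0,0,0],
    [297,14,0,0,0,0],
    [304,14.5,0,0,0,0],
    [304,14.5,0,0,0,0]
  ]
}}

```text
t: 49.85
tool_pos: [0.5961, 0.0707, 0.1834]
orientation: [-2.243, -2.199, 0.001]
contact_force: [1.3, -0.1, -0.6]
opening: 0.0646
grip_force: 28.3
```

>>> {"name": "jog_arm", "arguments": {
  "moves": [
    [0,0,0,0,0,0],
    [0,0,0,0,0,0],
    [0,0,0,0,0,0]
  ]
}}

```text
t: 50.15
tool_pos: [0.5962, 0.0697, 0.184]
orientation: [2.245, 2.198, -0.0]
contact_force: [-0.4, -0.5, -2.2]
opening: 0.0647
grip_force: 28.3
```

```bash
python3 - <<'E'
from h import *
go(DISH[0],DISH[1]-.001,.03,-.02)
E
```

```text
dyaw 0.001 j6 0.027825847549270984
MOVE [  1.3   0.3 154. ] [ 0.     0.    -0.001] cur [0.5962 0.0697 0.184 ] close-axis -0.021
```

>>> {"name": "jog_arm", "arguments": {
  "moves": [
    [1,0,40,0,0,0],
    [1,0,80,0,0,0],
    [1,0,110,0,0,0],
    [1,0,130,0,0,0],
    [1,0,142,0,0,0],
    [1,0,149,0,0,0],
    [1,0,153,0,0,0],
    [1,0,155,0,0,0],
    [1,0,155,0,0,0]
  ]
}}

```text
t: 51.05
tool_pos: [0.5965, 0.0717, 0.0295]
orientation: [2.243, 2.199, 0.001]
contact_force: [0.4, -0.5, -0.3]
opening: 0.0647
grip_force: 28.3
```

>>> {"name": "jog_arm", "arguments": {
  "moves": [
    [0,0,1,0,0,0],
    [0,0,2,0,0,0],
    [0,0,2,0,0,0]
  ]
}}

```text
t: 51.35
tool_pos: [0.5965, 0.0717, 0.0276]
orientation: [2.243, 2.199, 0.001]
contact_force: [-1.2, -0.2, 4.0]
opening: 0.0651
grip_force: 28.7
```

>>> {"name": "jog_arm", "arguments": {
  "moves": [
    [0,0,0,0,0,0],
    [0,0,0,0,0,0],
    [0,0,0,0,0,0],
    [0,0,-30,0,0,0],
    [0,0,-75,0,0,0],
    [0,0,-120,0,0,0],
    [0,0,-165,0,0,0],
    [0,0,-210,0,0,0],
    [0,0,-250,0,0,0],
    [0,0,-250,0,0,0]
  ],
  "fingers": 82
}}

```text
t: 52.35
tool_pos: [0.5978, 0.0718, 0.2827]
orientation: [2.239, 2.195, 0.01]
contact_force: [-1.5, -0.1, 0.5]
opening: 0.0818
grip_force: 0.0
```

```bash
cat >> h.py <<'E'
LIM={'red':((0,150,70),(6,255,255)),'yel':((18,90,100),(34,255,255)),'wh':((0,0,165),(180,60,255))}
def tape(c,n,near,z=.02,w=30):
    "centre of a roll's bounding box in a window round its last known place"
    u,v=proj(c,[*near,z]); x0,y0=max(int(u-w),0),max(int(v-w),0)
    m=cv2.inRange(cv2.cvtColor(c['frame'],cv2.COLOR_RGB2HSV),*LIM[n])[y0:int(v+w),x0:int(u+w)]
    k=cv2.connectedComponentsWithStats(m)[2][1:]
    if not len(k): return None
    k=k[k[:,4].argmax()]
    q=(x0+k[0]+(k[2]-1)/2,y0+k[1]+(k[3]-1)/2); return np.round(q,1),k[2:],onz(c,*q,z)[:2]
E
python3 - <<'E'
from h import *
T=shot('top');S=shot('scene')
print('yel',tape(T,'yel',(.677,-.2068)),tape(S,'yel',(.677,-.2068)));print('wh',tape(T,'wh',(.601,-.3255),w=18),tape(S,'wh',(.601,-.3255),w=16))
print('red',tape(S,'red',DISH,.077),DISH)
go(.677,-.2065,.24,-.02)
E
```

```text
yel (array([391. , 202.5]), array([ 25,  26, 427], dtype=int32), array([ 0.676 , -0.2062])) (array([232., 250.]), array([ 25,  23, 417], dtype=int32), array([ 0.6806, -0.2019]))
wh (array([439., 226.]), array([ 25,  25, 351], dtype=int32), array([ 0.6014, -0.3252])) (array([216.5, 215.5]), array([ 22,  18, 258], dtype=int32), array([ 0.6034, -0.3209]))
red (array([327. , 261.5]), array([ 23,  22, 272], dtype=int32), array([0.6003, 0.0755])) [0.5966 0.072 ]
dyaw -0.0 j6 0.02978501782801501
MOVE [-276.5   86.3   37.5] [0.001 0.    0.   ] cur [0.5962 0.0717 0.2774] close-axis -0.02
```

>>> {"name": "jog_arm", "arguments": {
  "moves": [
    [-45,14,6,0,0,0],
    [-90,28,12,0,0,0],
    [-135,42,18,0,0,0],
    [-180,56,24,0,0,0],
    [-220,69,30,0,0,0],
    [-255,80,35,0,0,0],
    [-276,86,37,0,0,0],
    [-276,86,37,0,0,0],
    [-276,86,37,0,0,0],
    [-276,86,37,0,0,0]
  ]
}}

```text
t: 53.45
tool_pos: [0.6764, -0.2049, 0.2394]
orientation: [-2.242, -2.199, 0.001]
contact_force: [0.1, -0.7, -0.2]
opening: 0.0817
grip_force: 0.0
```

```bash
python3 - <<'E'
from h import *
T=shot('top');S=shot('scene');print(tape(S,'yel',(.677,-.2068)),tape(S,'wh',(.601,-.3255),w=16))
go(.677,-.2068,-.031,-.02)
E
```

```text
(array([232. , 250.5]), array([ 23,  22, 352], dtype=int32), array([ 0.682 , -0.2009])) (array([216.5, 215.5]), array([ 22,  18, 258], dtype=int32), array([ 0.6034, -0.3209]))
dyaw -0.001 j6 -0.36848983740767005
MOVE [ -2.    0.5 271. ] [-0.    -0.     0.001] cur [ 0.6766 -0.2048  0.24  ] close-axis -0.019
```

>>> {"name": "jog_arm", "arguments": {
  "moves": [
    [-2,0.5,50,0,0,0],
    [-2,0.5,100,0,0,0],
    [-2,0.5,150,0,0,0],
    [-2,0.5,195,0,0,0],
    [-2,0.5,230,0,0,0],
    [-2,0.5,250,0,0,0],
    [-2,0.5,262,0,0,0],
    [-2,0.5,268,0,0,0],
    [-2,0.5,272,0,0,0],
    [-2,0.5,272,0,0,0]
  ]
}}

```text
t: 54.55
tool_pos: [0.6775, -0.208, -0.0313]
orientation: [2.243, 2.199, 0.001]
contact_force: [0.1, -0.1, 0.3]
opening: 0.0818
grip_force: 0.0
```

>>> {"name": "jog_arm", "arguments": {
  "moves": [
    [0,0,0,0,0,0],
    [0,0,0,0,0,0],
    [0,0,0,0,0,0],
    [0,0,0,0,0,0]
  ],
  "fingers": 0
}}

```text
t: 54.95
tool_pos: [0.6777, -0.2082, -0.0303]
orientation: [2.242, 2.198, 0.001]
contact_force: [-1.5, 0.4, 6.3]
opening: 0.0647
grip_force: 26.4
```

>>> {"name": "jog_arm", "arguments": {
  "moves": [
    [0,0,-8,0,0,0],
    [0,0,-25,0,0,0],
    [0,0,-60,0,0,0],
    [0,0,-100,0,0,0],
    [0,0,-145,0,0,0],
    [0,0,-190,0,0,0],
    [0,0,-225,0,0,0],
    [0,0,-225,0,0,0]
  ]
}}

```text
t: 55.75
tool_pos: [0.6789, -0.2086, 0.2008]
orientation: [2.236, 2.192, 0.006]
contact_force: [0.2, -0.7, -0.3]
opening: 0.0645
grip_force: 28.2
```

```bash
python3 - <<'E'
from h import *
s=bot.state();W=shot('wrist')
for b in blobs(W,(18,90,70),(34,255,255),(200,180,450,440),150)[:2]: print('tape',b[0],b[1])
go(DISH[0],DISH[1]-.001,.2,-.02)
E
```

```text
tape 29315.5 ((324.5810546875, 331.4864501953125), (212.56788635253906, 192.6756134033203), 80.53767395019531)
dyaw -0.0 j6 -0.3711179082688567
MOVE [277.5 -86.8  -3.8] [0.006 0.002 0.   ] cur [ 0.6779 -0.2082  0.1973] close-axis -0.02
```

>>> {"name": "jog_arm", "arguments": {
  "moves": [
    [30,-9,0,0,0,0],
    [70,-22,0,0,0,0],
    [112,-35,0,0,0,0],
    [155,-48,0,0,0,0],
    [195,-61,0,0,0,0],
    [230,-72,0,0,0,0],
    [257,-80,0,0,0,0],
    [272,-85,0,0,0,0],
    [277.5,-87,0,0,0,0],
    [277.5,-87,0,0,0,0]
  ]
}}

```text
t: 56.8
tool_pos: [0.5956, 0.0711, 0.1928]
orientation: [-2.243, -2.2, 0.001]
contact_force: [0.2, -0.5, -0.3]
opening: 0.0646
grip_force: 28.2
```

>>> {"name": "jog_arm", "arguments": {
  "moves": [
    [0,0,0,0,0,0],
    [0,0,0,0,0,0],
    [0,0,0,0,0,0]
  ]
}}

```text
t: 57.1
tool_pos: [0.5959, 0.0703, 0.1928]
orientation: [2.245, 2.198, -0.0]
contact_force: [0.1, 0.5, -2.3]
opening: 0.0646
grip_force: 28.2
```

```bash
python3 - <<'E'
from h import *
go(DISH[0],DISH[1]-.001,.05,-.02)
E
```

```text
dyaw 0.001 j6 0.028731644493541566
MOVE [  0.7   0.7 142.8] [-0.     0.    -0.001] cur [0.5959 0.0703 0.1928] close-axis -0.021
```

>>> {"name": "jog_arm", "arguments": {
  "moves": [
    [0.7,0.7,40,0,0,0],
    [0.7,0.7,80,0,0,0],
    [0.7,0.7,110,0,0,0],
    [0.7,0.7,127,0,0,0],
    [0.7,0.7,136,0,0,0],
    [0.7,0.7,141,0,0,0],
    [0.7,0.7,144,0,0,0],
    [0.7,0.7,144,0,0,0]
  ]
}}

```text
t: 57.9
tool_pos: [0.5967, 0.0718, 0.0494]
orientation: [2.243, 2.198, 0.001]
contact_force: [-0.0, 0.0, -1.1]
opening: 0.0644
grip_force: 28.2
```

>>> {"name": "jog_arm", "arguments": {
  "moves": [
    [0,0,1,0,0,0],
    [0,0,2,0,0,0],
    [0,0,2,0,0,0]
  ]
}}

```text
t: 58.2
tool_pos: [0.5965, 0.0719, 0.0472]
orientation: [2.243, 2.199, 0.0]
contact_force: [0.1, -1.1, -1.2]
opening: 0.0645
grip_force: 28.2
```

>>> {"name": "jog_arm", "arguments": {
  "moves": [
    [0,0,0.7,0,0,0],
    [0,0,1.2,0,0,0],
    [0,0,1.2,0,0,0]
  ]
}}

```text
t: 58.5
tool_pos: [0.5966, 0.0719, 0.0467]
orientation: [2.243, 2.199, 0.001]
contact_force: [-2.9, -0.2, 8.2]
opening: 0.0644
grip_force: 29.0
```

>>> {"name": "jog_arm", "arguments": {
  "moves": [
    [0,0,0,0,0,0],
    [0,0,0,0,0,0],
    [0,0,0,0,0,0],
    [0,0,-30,0,0,0],
    [0,0,-75,0,0,0],
    [0,0,-120,0,0,0],
    [0,0,-165,0,0,0],
    [0,0,-210,0,0,0],
    [0,0,-230,0,0,0],
    [0,0,-230,0,0,0]
  ],
  "fingers": 82
}}

```text
t: 59.5
tool_pos: [0.5973, 0.0719, 0.279]
orientation: [2.241, 2.196, 0.006]
contact_force: [0.1, -0.9, -0.8]
opening: 0.0822
grip_force: 0.0
```

```bash
python3 - <<'E'
from h import *
T=shot('top');S=shot('scene')
print('yel',tape(S,'yel',DISH,.097),'wh',tape(T,'wh',(.601,-.3255),w=25),tape(S,'wh',(.601,-.3255),w=20))
go(.601,-.3255,.24,-.02)
E
```

```text
yel (array([327.5, 258. ]), array([ 24,  23, 406], dtype=int32), array([0.6005, 0.0768])) wh (array([439., 226.]), array([ 25,  25, 354], dtype=int32), array([ 0.6014, -0.3252])) (array([216.5, 215.5]), array([ 22,  18, 258], dtype=int32), array([ 0.6034, -0.3209]))
dyaw 0.0 j6 0.030156024195371743
MOVE [-397.2   12.9   35.2] [-0.  0. -0.] cur [0.5961 0.0719 0.2752] close-axis -0.02
```

>>> {"name": "jog_arm", "arguments": {
  "moves": [
    [-45,1,4,0,0,0],
    [-90,3,8,0,0,0],
    [-135,4,12,0,0,0],
    [-180,6,16,0,0,0],
    [-225,7,20,0,0,0],
    [-270,9,24,0,0,0],
    [-315,10,28,0,0,0],
    [-355,11,32,0,0,0],
    [-385,12,34,0,0,0],
    [-397,13,35,0,0,0]
  ]
}}

```text
t: 60.6
tool_pos: [0.6004, -0.3277, 0.2379]
orientation: [-2.244, -2.194, 0.002]
contact_force: [0.0, 0.0, -1.1]
opening: 0.0818
grip_force: 0.0
```

>>> {"name": "jog_arm", "arguments": {
  "moves": [
    [0,0,0,0,0,0],
    [0,0,0,0,0,0],
    [0,0,0,0,0,0]
  ]
}}

```text
t: 60.9
tool_pos: [0.6017, -0.3237, 0.2408]
orientation: [-2.242, -2.2, -0.0]
contact_force: [-0.1, -0.1, 0.3]
opening: 0.0819
grip_force: 0.0
```

```bash
python3 - <<'E'
from h import *
S=shot('scene');print(tape(S,'wh',(.601,-.3255),w=20))
go(.6012,-.3255,-.031,-.02)
E
```

```text
(array([215.5, 213.5]), array([ 20,  14, 126], dtype=int32), array([ 0.5988, -0.3284]))
dyaw -0.002 j6 -0.5718104573116833
MOVE [ -1.7  -0.6 272. ] [0.    0.    0.002] cur [ 0.6018 -0.3238  0.241 ] close-axis -0.018
```

>>> {"name": "jog_arm", "arguments": {
  "moves": [
    [-1.5,-0.5,50,0,0,0],
    [-1.5,-0.5,100,0,0,0],
    [-1.5,-0.5,150,0,0,0],
    [-1.5,-0.5,195,0,0,0],
    [-1.5,-0.5,230,0,0,0],
    [-1.5,-0.5,250,0,0,0],
    [-1.5,-0.5,262,0,0,0],
    [-1.5,-0.5,268,0,0,0],
    [-1.5,-0.5,272,0,0,0],
    [-1.5,-0.5,272,0,0,0]
  ]
}}

```text
t: 61.95
tool_pos: [0.6013, -0.3268, -0.0305]
orientation: [2.243, 2.199, 0.0]
contact_force: [0.6, -0.5, 0.4]
opening: 0.0819
grip_force: 0.0
```

>>> {"name": "jog_arm", "arguments": {
  "moves": [
    [0,0,0,0,0,0],
    [0,0,0,0,0,0],
    [0,0,0,0,0,0],
    [0,0,0,0,0,0]
  ],
  "fingers": 0
}}

```text
t: 62.35
tool_pos: [0.6014, -0.3271, -0.0296]
orientation: [2.242, 2.198, 0.001]
contact_force: [-1.1, 1.3, 6.0]
opening: 0.0637
grip_force: 26.3
```

>>> {"name": "jog_arm", "arguments": {
  "moves": [
    [0,0,-8,0,0,0],
    [0,0,-25,0,0,0],
    [0,0,-60,0,0,0],
    [0,0,-100,0,0,0],
    [0,0,-145,0,0,0],
    [0,0,-190,0,0,0],
    [0,0,-225,0,0,0],
    [0,0,-225,0,0,0]
  ]
}}

```text
t: 63.15
tool_pos: [0.6025, -0.3277, 0.2013]
orientation: [2.236, 2.192, 0.003]
contact_force: [-0.1, 0.8, 0.1]
opening: 0.0642
grip_force: 28.2
```

```bash
python3 - <<'E'
from h import *
s=bot.state();print(s['opening'])
go(DISH[0],DISH[1]-.001,.2,-.02)
E
```

```text
0.06415951556774317
dyaw -0.0 j6 -0.5745000344669146
MOVE [398.5 -13.8  -1.1] [0.008 0.006 0.   ] cur [ 0.6025 -0.3277  0.2013] close-axis -0.02
```

>>> {"name": "jog_arm", "arguments": {
  "moves": [
    [30,-1,0,0,0,0],
    [75,-3,0,0,0,0],
    [120,-4,0,0,0,0],
    [165,-6,0,0,0,0],
    [210,-7,0,0,0,0],
    [255,-9,0,0,0,0],
    [300,-10,0,0,0,0],
    [345,-12,0,0,0,0],
    [380,-13,0,0,0,0],
    [398,-13,0,0,0,0]
  ]
}}

```text
t: 64.15
tool_pos: [0.5951, 0.0742, 0.1943]
orientation: [-2.241, -2.201, -0.0]
contact_force: [-1.0, -0.1, -0.2]
opening: 0.0643
grip_force: 28.2
```

>>> {"name": "jog_arm", "arguments": {
  "moves": [
    [0,0,0,0,0,0],
    [0,0,0,0,0,0],
    [0,0,0,0,0,0],
    [0,0,0,0,0,0]
  ]
}}

```text
t: 64.55
tool_pos: [0.5959, 0.0704, 0.1938]
orientation: [2.245, 2.198, -0.0]
contact_force: [0.3, -0.4, 0.3]
opening: 0.064
grip_force: 28.2
```

```bash
python3 - <<'E'
from h import *
go(DISH[0],DISH[1]-.0015,.07,-.02)
E
```

```text
dyaw 0.001 j6 0.028950187148668937
MOVE [  0.1   0.7 123.8] [-0.     0.    -0.001] cur [0.5959 0.0704 0.1938] close-axis -0.021
```

>>> {"name": "jog_arm", "arguments": {
  "moves": [
    [0,0.7,40,0,0,0],
    [0,0.7,75,0,0,0],
    [0,0.7,100,0,0,0],
    [0,0.7,113,0,0,0],
    [0,0.7,120,0,0,0],
    [0,0.7,124,0,0,0],
    [0,0.7,125,0,0,0],
    [0,0.7,125,0,0,0]
  ]
}}

```text
t: 65.35
tool_pos: [0.597, 0.0713, 0.0696]
orientation: [2.243, 2.198, 0.001]
contact_force: [0.3, -0.5, 0.1]
opening: 0.0642
grip_force: 28.2
```

>>> {"name": "jog_arm", "arguments": {
  "moves": [
    [0,0,1,0,0,0],
    [0,0,1.5,0,0,0],
    [0,0,1.5,0,0,0]
  ]
}}

```text
t: 65.65
tool_pos: [0.5967, 0.0714, 0.0675]
orientation: [2.243, 2.199, 0.0]
contact_force: [-0.4, 0.5, -0.6]
opening: 0.0638
grip_force: 28.2
```

>>> {"name": "jog_arm", "arguments": {
  "moves": [
    [0,0,1,0,0,0],
    [0,0,1.5,0,0,0],
    [0,0,1.5,0,0,0]
  ]
}}

```text
t: 65.95
tool_pos: [0.5968, 0.0714, 0.0673]
orientation: [2.243, 2.199, 0.001]
contact_force: [-4.7, -1.0, 14.6]
opening: 0.064
grip_force: 29.5
```

>>> {"name": "jog_arm", "arguments": {
  "moves": [
    [0,0,-1,0,0,0],
    [0,0,-1,0,0,0],
    [0,0,-1,0,0,0],
    [0,0,-1,0,0,0],
    [0,0,-30,0,0,0],
    [0,0,-75,0,0,0],
    [0,0,-120,0,0,0],
    [0,0,-165,0,0,0],
    [0,0,-210,0,0,0],
    [0,0,-250,0,0,0]
  ],
  "fingers": 82
}}

```text
t: 66.95
tool_pos: [0.5964, 0.0714, 0.3182]
orientation: [2.243, 2.199, 0.001]
contact_force: [0.2, 0.3, -0.6]
opening: 0.082
grip_force: 0.0
```

>>> {"name": "jog_arm", "arguments": {
  "moves": [
    [-45,-15,0,0,0,0],
    [-90,-30,0,0,0,0],
    [-135,-50,0,0,0,0],
    [-135,-50,0,0,0,0],
    [-135,-50,0,0,0,0],
    [-135,-50,0,0,0,0]
  ]
}}

```text
t: 67.55
tool_pos: [0.5442, -0.062, 0.3157]
orientation: [-2.243, -2.2, -0.0]
contact_force: [1.0, 0.8, -0.2]
opening: 0.082
grip_force: 0.0
```

```bash
python3 - <<'E'
from h import *
W=shot('wrist');S=shot('scene');print(bot.state()['tool_pos'])
im=np.zeros((480,800,3),np.uint8)
im[:360,:480]=cv2.resize(W['frame'],(480,360));im[:320,480:]=cv2.resize(S['frame'][170:330,250:410],(320,320),interpolation=cv2.INTER_CUBIC)
cv2.imwrite('pics/final.png',im[:,:,::-1])
print('dish pred',proj(W,[*DISH,.117]),proj(W,[*DISH,.057]),'well cap',proj(W,[*WELL,.161]))
for i in SL: print('pack top',proj(W,[*i,.123]),'plug',proj(W,[*(i+.012*TY),.133]))
print(tape(W,'wh',DISH,.117,55),DISH)
for b in blobs(W,(0,150,90),(6,255,255),None,150)[:4]: print('red',b[0],b[1])
E
```

```text
[ 0.5443 -0.0615  0.3156]
dish pred [383.5338  45.3162] [375.0033  57.2482] well cap [216.3268  36.9614]
pack top [261.1005 223.6591] plug [258.9372 212.6869]
pack top [323.1478 223.6639] plug [323.1405 212.6808]
pack top [385.2022 223.7057] plug [387.3514 212.7339]
(array([382.5,  50. ]), array([ 110,   99, 7592], dtype=int32), array([0.5958, 0.0684])) [0.5966 0.072 ]
red 1119.5 ((615.9606323242188, 135.16720581054688), (53.480682373046875, 26.56856346130371), 13.240520477294922)
red 484.5 ((220.25003051757812, 36.74999237060547), (59.396968841552734, 50.20458221435547), 45.0)
```

View pics/final.png

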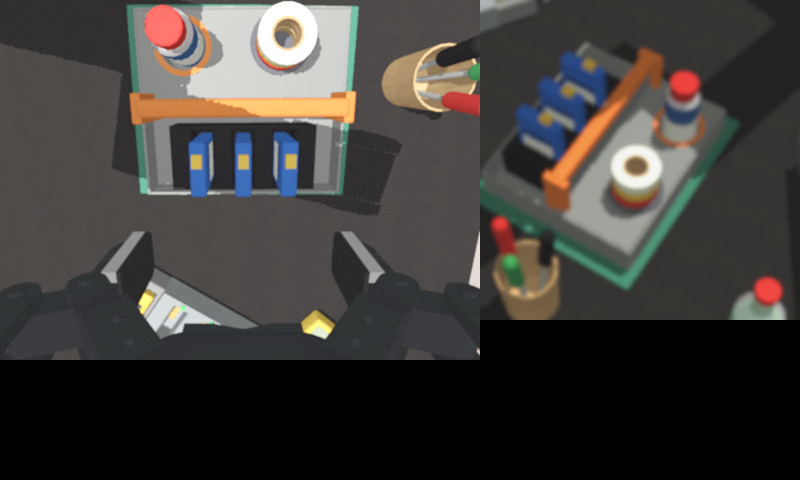

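The final view shows three packs seated at (200,160), (243,160) and (286,160), the can in the well, and white on yellow on red stacked at (288,33). All of it is within about 2 mm of prediction, and the robot is clear.

```bash
python3 -c "
from cell import bot
print(bot.hand_in())"
```

```text
the job is handed in; nothing more can be done
None
```

I handed the job in at about 68 s, but the hand-in returned no verdict: by the last camera views the dock is off, the tote is centred on the mat, all three packs are seated in their slots, the can is in its well and the three rolls are stacked on the dish.

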